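# Fit the shelf plate on the rod stand

## Robot

A 6-joint arm with a two-finger parallel gripper is mounted at the origin on a cart in front of the work surface, level with it; the furniture and walls round the work are solid. World frame = base frame: x ahead of the robot, y to its left, z up, the work surface at z = 0. Lengths are in m, angles in rad, forces in N, time in s.
With the tool pointing down it reaches from about 0.225 to 0.875 m from the base axis. Payload 3.4 kg.
Tool frame: the origin (TCP) lies at the very end of the fingers, on their centre line; the grasp point (between the pads) lies manip.pinch_z behind it (manip.pinch_z is the distance from the TCP to the grasp point, in m); z points along the fingers, y is the direction in which the jaws open and shut (so a half turn about z gives the same grasp; the last joint's range is limited). The gripper opens to 85 mm and grips with 20 to 120 N. Pads are 22 mm wide; open, the fingers measure 114 mm over their backs; the gripper's body (76 mm by 85 mm) begins 54 mm behind the grasp point. The pads swing forward as they close: fully open they stand 13 mm farther back than shut.
Start: joints at [-1.312, 0.276, 1.505, -0, 1.361, -0.121], TCP at [0.213, -0.534, 0.231] pointing down, gripper open.
Joint ranges: [-2.89, 2.89], [-0.75, 2.08], [0.22, 2.7], [-1.18, 4.32], [0.11, 2.71], [-2.7, 2.7]. Speed limits (rad/s): [2.57, 2.57, 3.14, 3.14, 3.14, 3.14].

## Interface

Orientations are given as a unit quaternion [w, x, y, z].
In Python, from rig import manip, imaging, workorder gives the robot as it stands.
- The arm moves only by the tool apply_moves, never from a script. Its argument "moves" is one flat list of numbers, 7 for each row, row after row: the finger opening in m, from 0 to 0.0854, then the shift along the tool's x, y, z in m, then the turn, a rotation vector about the tool's x, y, z in rad. In form: [jaw, tx, ty, tz, rx, ry, rz, jaw, tx, ty, tz, rx, ry, rz, ...]. A call has exactly 8 rows; each row shifts and turns the pose as measured when the row begins, along the tool's axes as they then stand; what a row does not reach is not made up. A row lasts 1/12 s, in which the tool goes at most 41.7 mm and 7.16 degrees, less where a joint would pass 70% of its speed; a pose out of reach is approached as far as the arm can. A call with a gripper value outside its range is refused whole. The fingers move at their own pace and stop on an object; "newtons" is the grip in N (left out, the last holds). Time passes only in rows, so rows that do not move let the fingers close, or fill a call up. It gives the time, the measured TCP pose, the force and the opening at its end, in the units of the state.
- manip.get_state(): the state, without advancing time (a new reading comes with each control period).
- imaging.get_image(name): name is "scene" or "top" or "wrist"; returns a dict with "image" (400x640x3 uint8, red, green, blue), "range_z" (400x640 float32, m along the optical axis (not along the pixel's ray), 0 where there is no reading), "fx", "fy", "cx", "cy" (pixels), "R" (3x3) and "t" (3): a world point X has camera coordinates R X + t. Camera axes: x right, y down, z forward; pixel columns grow to the right and rows downward; lengths in m; the calibration is good to about 2 mm. A picture is of the moment at which its call begins.
- workorder.sign_off(): hands the job in, once; it reports no verdict.
The state is a dict: "clock": time; "qpos": joint angles; "qd": joint speeds; "effort": joint torques, N m; "position": TCP position; "ee_rot": TCP orientation; "contact_force": force on the tool from outside, world axes, zero at the start; "moment": the same for the moment, N m; "width": finger opening in m.
Only numpy, scipy, OpenCV 4.12 (cv2) and the standard library are available. Lean on these libraries where they do the work, as an engineer would, in place of code of your own. Each camera call takes 0.05 s, during which the arm holds its last target.

## Task

Fit the shelf plate (the one with a pin hole at the end away from its boss, not the blank one) onto the rod stand: lower it square over the tall rod, without letting it drop, turn it until its pin hole goes over the stand's dowel pin, and leave it lying level and fully down on the stand. The pin's place round the rod is not measured, so look or feel for it; leave the other things where they are.

Things in the scene. Friction and masses are not known exactly. Their poses are not given: they have to be found in the camera images.
- shelf_plate: Shelf plate, to be fitted: bare aluminium 182 x 60 x 10 mm, about 0.3 kg, lying flat; black upright fin as handle; round boss at one end with the rod bore; a 13 mm pin hole through the plate on the other side of the fin. Origin: underside, below the fin's centre; x runs along the plate towards the boss, z up. The plate reaches from x = -80 to +102 mm, y = -30 to +30 mm.
- shelf_plate_grip (a point): Centre of the shelf plate's fin, 35 mm above the underside. Axes as the plate. The fin is 36 mm long (along x), 12 mm thick (along y) and stands from 10 to 60 mm above the underside. From here the rod bore is at x = +78 mm and the pin hole at x = -38 mm, so they are 116 mm apart.
- shelf_plate_bore (a point): Centre of the shelf plate's rod bore, at the underside; axes as the plate. The bore is 19 mm wide and 40 mm long: through the plate and the boss (36 mm across, up to 40 mm above the underside).
- stand: Rod stand, fixed: grey base 18 mm thick with a tall steel rod. Origin on the rod's axis at worktop height; the base reaches from x = -155 to +40 mm, y = -75 to +75 mm. A dark index arm (22 mm wide, 22 mm above the worktop) runs from the rod over the base at any fixed angle within 0.35 rad either side of -x; the angle is not measured.
- rod_seat (a point): On the rod's axis, at the top of its foot collar (40 mm across), 30 mm above the worktop; axes as the stand. The rod is 16 mm thick and ends 150 mm above this point, the last 12 mm a cone down to 6 mm. The fitted plate's underside lies at this height, on the collar and the pin's shoulder.
- rod_top (a point): Top of the rod. On the index arm, 116 mm from the rod's axis, stands a steel dowel pin 10 mm thick, its top 46 mm above the worktop (the last 5 mm a cone to 4 mm), on a shoulder 22 mm across level with the collar. The pin's own place is not measured: see or feel for it. On the fitted plate the fin stands on the line from rod to pin.
- seat_plunger (a joint): Small spring plunger (8 mm across) on the index arm, 139 mm from the rod's axis, just beyond the pin, its top 4 mm above the collar's height. 0 when free, 0.004 (m) when pressed level with the collar and the pin's shoulder, as the fitted plate does by its own weight (needs under 0.5 N).
- blank_plate_grip (a point): Centre of the fin of the blank plate, a bystander: same size, fin, boss and rod bore as the shelf plate, but with no pin hole. Not to be used. 35 mm above its underside, x towards its boss.
- sample_bottle: Small clear glass bottle, 58 mm across, 103 mm high, a bystander. Origin: centre of its underside.
- conical_flask: Conical glass flask, 79 mm across, 136 mm high, a bystander. Origin: centre of its underside.
- petri_dish: Petri dish, 94 mm across, 18 mm high, a bystander. Origin: centre of its underside.

How it is judged:
On the way:
1. the shelf plate's bore is on the rod, the plate at least 30 mm below the rod's top and upright within 0.15 rad (horizontal distance between shelf_plate_bore and rod_seat below 0.006 m and z of shelf_plate_bore in the frame of rod_seat below 0.12 m and angle between shelf_plate_grip's own z axis and vertical below 0.15 rad), for 0.1 s.
At the end, for the whole second after the job is handed in: Shelf plate on the stand, rod through its bore, pin through its pin hole: bore within 4 mm of the rod axis, underside within 3 mm of the collar's top at bore and fin, level within 0.025 rad, seat plunger pressed by 2.5 mm or more, released and at rest (horizontal distance between shelf_plate_bore and rod_seat below 0.004 m and z of shelf_plate_bore in the frame of rod_seat between -0.003 and 0.003 m and z of shelf_plate_grip in the frame of rod_seat between 0.032 and 0.038 m and angle between shelf_plate_grip's own z axis and vertical below 0.025 rad and value of joint seat_plunger above 0.0025 m and linear speed of shelf_plate below 0.02 m/s and angular speed of shelf_plate below 0.1 rad/s); the robot touches nothing.
It fails at once if blank plate was pushed more than 30 mm or tipped over (distance of blank_plate_grip from where it was at the start of the episode above 0.03 m or angle between blank_plate_grip's own z axis and vertical above 0.5 rad).
It fails at once if sample bottle was pushed more than 30 mm or tipped over (distance of sample_bottle from where it was at the start of the episode above 0.03 m or angle between sample_bottle's own z axis and vertical above 0.5 rad).
It fails at once if conical flask was pushed more than 30 mm or tipped over (distance of conical_flask from where it was at the start of the episode above 0.03 m or angle between conical_flask's own z axis and vertical above 0.5 rad).
It fails at once if petri dish was pushed more than 30 mm or tipped over (distance of petri_dish from where it was at the start of the episode above 0.03 m or angle between petri_dish's own z axis and vertical above 0.5 rad).
It fails at once if the plate was dropped down the rod (faster than 0.6 m/s) (horizontal distance between shelf_plate_bore and rod_seat below 0.008 m and z of shelf_plate_bore in the frame of rod_seat below 0.14 m and linear speed of shelf_plate above 0.6 m/s).
It also fails if it takes over 54 s, if anything falls off the work surface, if the arm or the gripper's body presses on something with over 40 N, if the wrist force passes 120 N, or if a joint passes its speed limit or range.

## Working session

There is one attempt and no reset: what is moved stays moved. The work goes in short steps, Python scripts to look and compute and a tool call to move; the robot and the scene stay as the last step left them, time stands still between calls to the robot, and variables do not carry over. Pictures are saved under pics/ and viewed, and the job is handed in when it is done.

Besides the shell and the picture viewer there is one more tool, called after "Call:" as name(argument=value, ...), one argument or row to a line, values as JSON. apply_moves: Moves the arm, as the interface text tells. Its arguments: {"type":"object","properties":{"moves":{"type":"array"},"newtons":{"type":"number"}},"required":["moves"]}

```bash
mkdir -p pics; ls
cat > h.py <<'E'
import numpy as np, cv2, pickle
from rig import manip, imaging, workorder
def grab(n,tag):
    d=imaging.get_image(n); pickle.dump(d,open(f'{tag}.pkl','wb'))
    cv2.imwrite(f'pics/{tag}.png',d['image'][:,:,::-1]); return d
def cloud(d):
    z=d['range_z']; v,u=np.mgrid[:z.shape[0],:z.shape[1]]
    c=np.stack([(u-d['cx'])/d['fx']*z,(v-d['cy'])/d['fy']*z,z],-1)
    w=(c-d['t'])@np.asarray(d['R']); w[z==0]=np.nan
    return w
E
python3 - <<'E'
from h import *
print(manip.pinch_z); print(manip.get_state())
for n in('scene','top','wrist'): grab(n,n+'0')
E
```

```text
pics
0.0187
{'clock': 0.0, 'qpos': array([-1.31198881e+00,  2.76621720e-01,  1.50614179e+00,  5.71691736e-06,
        1.36067855e+00, -1.21025816e-01]), 'qd': array([-0.00069912, -0.00073888, -0.00233959, -0.00068783,  0.00061301,
       -0.00090304]), 'effort': array([-1.44569134e-03, -4.16782486e+01, -2.45808381e+01, -3.31723504e-04,
        1.11399003e-02, -2.07185224e-06]), 'position': array([ 0.21303865, -0.53351551,  0.23042101]), 'ee_rot': array([-9.22698009e-04,  9.82019663e-01,  1.88776393e-01, -6.08645183e-05]), 'contact_force': array([-0.10378506, -0.18372828, -0.50619446]), 'moment': array([ 0.02317948, -0.00912612, -0.03836351]), 'width': 0.08544053047211755}
```

View pics/scene0.png

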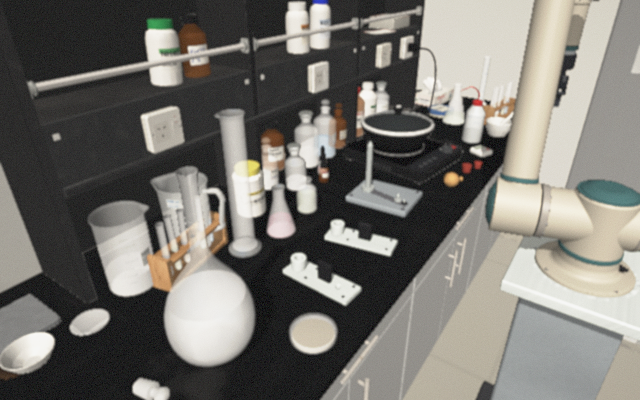

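View pics/top0.png

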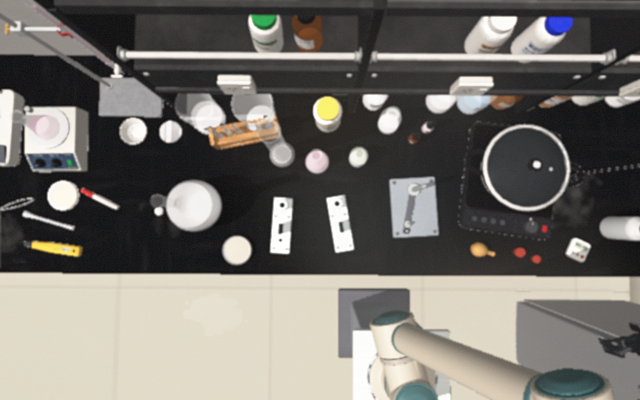

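View pics/wrist0.png

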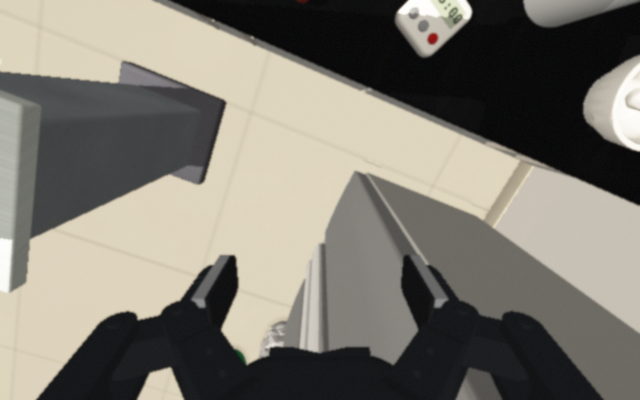

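Top view: the stand is around (413,207), with plates at (340,223) and (282,225). The dish is at (237,250). I'll zoom in.

Run:
```python
from h import *
d=pickle.load(open('top0.pkl','rb')); s=pickle.load(open('scene0.pkl','rb'))
a=cv2.resize(d['image'][165:275,220:460],None,fx=3.3,fy=3.3,interpolation=cv2.INTER_CUBIC)
cv2.imwrite('pics/topz.png',a[:,:,::-1])
a=cv2.resize(s['image'][130:320,260:460],None,fx=3,fy=3,interpolation=cv2.INTER_CUBIC)
cv2.imwrite('pics/scz.png',a[:,:,::-1])
w=cloud(d)
for u,v in[(282,203),(282,225),(282,245),(335,202),(340,223),(346,245),(413,187),(410,225),(393,182),(434,233),(237,250),(317,160),(358,156)]: print(u,v,w[v,u].round(4))
```

```text
282 203 [ 0.5677  0.4003 -0.0007]
282 225 [0.4943 0.3958 0.0361]
282 245 [0.4279 0.3972 0.0116]
335 202 [ 0.5725  0.2219 -0.0022]
340 223 [0.5024 0.2075 0.059 ]
346 245 [0.4295 0.1851 0.0117]
413 187 [ 0.6206 -0.0287  0.0531]
410 225 [ 0.4974 -0.0251  0.0221]
393 182 [0.6396 0.0302 0.0194]
434 233 [ 0.4715 -0.106   0.0149]
237 250 [0.4111 0.5439 0.0217]
317 160 [0.6945 0.2822 0.1324]
358 156 [0.7209 0.1495 0.0502]
```

View pics/topz.png

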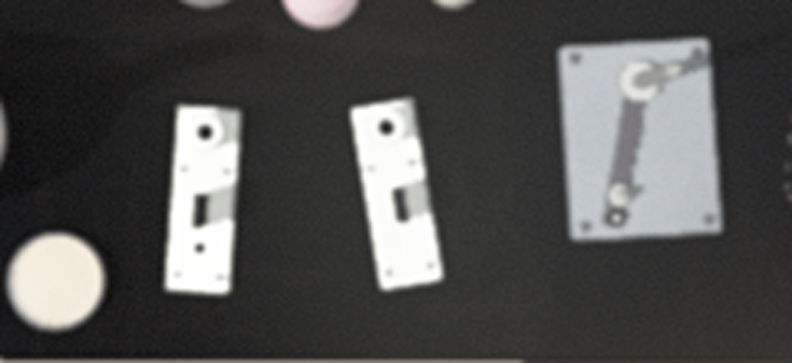

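View pics/scz.png

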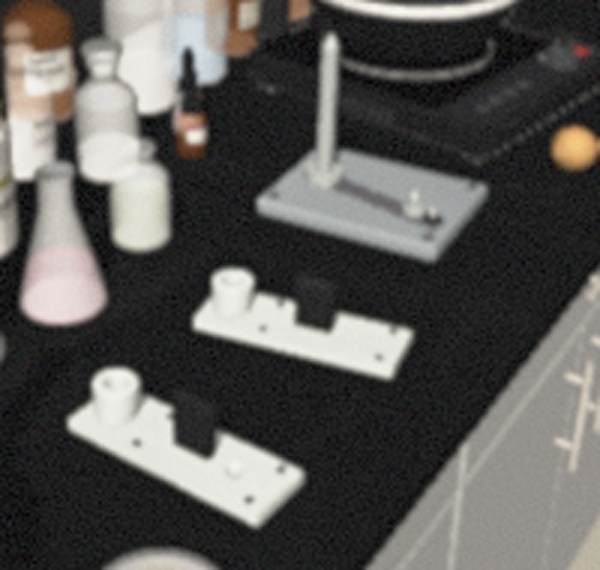

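The shelf plate is the left one: its pin hole shows at about (200,247) in the zoom. Next I'll measure plate and stand.

Run:
```python
from h import *
from scipy.spatial.transform import Rotation as Ro
d=pickle.load(open('top0.pkl','rb')); R=np.array(d['R']);t=np.array(d['t'])
print('cam',(-R.T@t).round(3))
def toplane(u,v,h):
    r=R.T@np.array([(u-d['cx'])/d['fx'],(v-d['cy'])/d['fy'],1]); o=-R.T@t
    return o+r*(h-o[2])/r[2]
g=d['image'].astype(int)
m=np.zeros(g.shape[:2],np.uint8)
m[190:260,265:300]=(g[190:260,265:300].min(-1)>110)
k=cv2.morphologyEx(m,cv2.MORPH_CLOSE,np.ones((9,9),np.uint8))
c=max(cv2.findContours(k,0,2)[0],key=cv2.contourArea)
r=cv2.minAreaRect(c);print(r)
P=np.array([toplane(*p,0.01)[:2] for p in cv2.boxPoints(r)]);print(P.round(4),P.mean(0))
print('sides',np.linalg.norm(P[0]-P[1]),np.linalg.norm(P[1]-P[2]))
def z(u,v): return 220+(u+.5)/3.3-.5,165+(v+.5)/3.3-.5
for n,p,h in[('bore',(205,132),.04),('pinhole',(200,247),.01),('fintop',(201,210),.06),('collar',(638,82),.03),('pin',(622,190),.046),('plunger',(616,217),.034),('rodtop',(702,56),.18)]:
    print(n,toplane(*z(*p),h).round(4))
for n in('scene','wrist'):
    e=pickle.load(open(n+'0.pkl','rb'));print(n,(-np.array(e['R']).T@e['t']).round(3), np.array(e['R']).round(3).tolist(),e['fx'])
s=manip.get_state();q=s['ee_rot'];M=Ro.from_quat(np.r_[q[1:],q[0]]).as_matrix();print(M.round(3))
e=pickle.load(open('wrist0.pkl','rb'))
print('cam in tool',(M.T@(-np.array(e['R']).T@e['t']-s['position'])).round(4))
```

```text
cam [0.509 0.268 1.379]
((281.0238342285156, 225.13059997558594), (20.216033935546875, 56.656402587890625), 3.6913859844207764)
[[0.402  0.4397]
 [0.5897 0.4304]
 [0.5859 0.3629]
 [0.3982 0.3728]] [0.49393691 0.40146727]
sides 0.18800088585687352 0.06754838855690688
bore [0.5606 0.397  0.04  ]
pinhole [0.4459 0.4034 0.01  ]
fintop [0.484 0.398 0.06 ]
collar [ 0.6143 -0.0338  0.03  ]
pin [ 0.5065 -0.0139  0.046 ]
plunger [ 0.4797 -0.0104  0.034 ]
rodtop [ 0.6261 -0.0573  0.18  ]
scene [0.042 1.049 0.652] [[-0.824, -0.567, -0.004], [-0.265, 0.391, -0.882], [0.502, -0.725, -0.472]] 431.15325645686806
wrist [ 0.289 -0.504  0.372] [[0.369, -0.929, -0.002], [-0.881, -0.351, 0.319], [-0.297, -0.116, -0.948]] 286.462023156995
[[ 0.929  0.371 -0.   ]
 [ 0.371 -0.929  0.001]
 [ 0.    -0.001 -1.   ]]
cam in tool [ 8.130e-02  1.000e-04 -1.417e-01]
```

```bash
cat >> h.py <<'E'
from scipy.spatial.transform import Rotation as Ro
def rot(s): q=s['ee_rot']; return Ro.from_quat(np.r_[q[1:],q[0]])
def down(yaw): # tool z down, tool x at world yaw
    c,s_=np.cos(yaw),np.sin(yaw); return Ro.from_matrix([[c,s_,0],[s_,-c,0],[0,0,-1]])
def plan(p,yaw,N,via=None,dp=4):
    """print N rows (tx..rz) from measured pose to target"""
    s=manip.get_state(); p0=s['position'];R0=rot(s);R1=down(yaw)
    rv=(R0.inv()*R1).as_rotvec(); 
    pts=[p0]+[np.array(x,float) for x in(via or [])]+[np.array(p,float)]
    L=np.r_[0,np.cumsum([np.linalg.norm(b-a) for a,b in zip(pts,pts[1:])])]
    Rp,pp=R0,p0
    for k in range(1,N+1):
        f=k/N; x=np.array([np.interp(f*L[-1],L,[q[i] for q in pts]) for i in range(3)]) if L[-1]>0 else pts[-1]
        Rn=R0*Ro.from_rotvec(rv*f)
        d=Rp.inv().apply(x-pp); r=(Rp.inv()*Rn).as_rotvec()
        print(k,d.round(dp),r.round(dp),'w',x.round(3)); Rp,pp=Rn,x
def st():
    s=manip.get_state();M=rot(s).as_matrix()
    print('t',round(s['clock'],2),'p',s['position'].round(4),'yaw',np.degrees(np.arctan2(M[1,0],M[0,0])).round(2),'tilt',M[:2,2].round(4),'F',s['contact_force'].round(2),'M',s['moment'].round(3),'w',round(s['width'],4),'q',s['qpos'].round(2))
    return s
E
python3 - <<'E'
from h import *
st();plan([.483,.401,.24],np.radians(176.8),24,via=[[.30,-.06,.25]])
E
```

```text
t 0.15 p [ 0.2131 -0.5337  0.2306] yaw 21.76 tilt [-0.0003  0.0014] F [ 0.61 -0.53 -1.07] M [ 0.049 -0.022 -0.053] w 0.0855 q [-1.31  0.28  1.51  0.    1.36 -0.12]
1 [ 0.0217 -0.0345 -0.0016] [-0.000e+00 -1.000e-04 -1.127e-01] w [ 0.22  -0.494  0.232]
2 [ 0.0254 -0.0318 -0.0016] [-0.000e+00 -1.000e-04 -1.127e-01] w [ 0.228 -0.454  0.234]
3 [ 0.0288 -0.0288 -0.0016] [-0.000e+00 -1.000e-04 -1.127e-01] w [ 0.235 -0.414  0.236]
4 [ 0.0319 -0.0253 -0.0016] [-0.000e+00 -1.000e-04 -1.127e-01] w [ 0.242 -0.373  0.237]
5 [ 0.0345 -0.0216 -0.0016] [-0.000e+00 -1.000e-04 -1.127e-01] w [ 0.25  -0.333  0.239]
6 [ 0.0367 -0.0176 -0.0016] [-0.000e+00 -1.000e-04 -1.127e-01] w [ 0.257 -0.293  0.24 ]
7 [ 0.0385 -0.0133 -0.0016] [-0.000e+00 -1.000e-04 -1.127e-01] w [ 0.265 -0.253  0.242]
8 [ 0.0397 -0.0089 -0.0016] [-0.000e+00 -1.000e-04 -1.127e-01] w [ 0.272 -0.213  0.244]
9 [ 0.0405 -0.0044 -0.0016] [-0.000e+00 -1.000e-04 -1.127e-01] w [ 0.279 -0.173  0.245]
10 [ 0.0407  0.0002 -0.0016] [-0.000e+00 -1.000e-04 -1.127e-01] w [ 0.287 -0.133  0.247]
11 [ 0.0404  0.0048 -0.0016] [-0.000e+00 -1.000e-04 -1.
[... 427 characters left out ...]
127e-01] w [0.363 0.098 0.247]
17 [0.0223 0.0341 0.0008] [-0.000e+00 -1.000e-04 -1.127e-01] w [0.378 0.136 0.246]
18 [0.0183 0.0364 0.0008] [-0.000e+00 -1.000e-04 -1.127e-01] w [0.393 0.174 0.245]
19 [0.0141 0.0382 0.0008] [-0.000e+00 -1.000e-04 -1.127e-01] w [0.408 0.212 0.244]
20 [0.0098 0.0396 0.0008] [-0.000e+00 -1.000e-04 -1.127e-01] w [0.423 0.25  0.243]
21 [0.0052 0.0404 0.0008] [-0.000e+00 -1.000e-04 -1.127e-01] w [0.438 0.287 0.242]
22 [0.0007 0.0407 0.0008] [-0.000e+00 -1.000e-04 -1.127e-01] w [0.453 0.325 0.242]
23 [-0.0039  0.0406  0.0008] [-0.000e+00 -1.000e-04 -1.127e-01] w [0.468 0.363 0.241]
24 [-0.0085  0.0399  0.0008] [-0.000e+00 -1.000e-04 -1.127e-01] w [0.483 0.401 0.24 ]
```

Call:
apply_moves(
  moves=[0.085,0.022,-0.034,-0.002,0,0,-0.113,0.085,0.025,-0.032,-0.002,0,0,-0.113,0.085,0.029,-0.029,-0.002,0,0,-0.113,0.085,0.032,-0.025,-0.002,0,0,-0.113,0.085,0.034,-0.022,-0.002,0,0,-0.113,0.085,0.037,-0.018,-0.002,0,0,-0.113,0.085,0.038,-0.013,-0.002,0,0,-0.113,0.085,0.04,-0.009,-0.002,0,0,-0.113],
)

```text
clock: 0.82
position: [0.2653, -0.2118, 0.2412]
ee_rot: [-0.002, 0.792, 0.611, 0.0]
contact_force: [1.2, 0.8, 0.7]
width: 0.0852
```

Run:
```python
from h import *
st();plan([.483,.401,.24],np.radians(176.8),16,via=[[.30,-.06,.25]],dp=3)
```

```text
t 0.82 p [ 0.2653 -0.2118  0.2412] yaw 75.27 tilt [-0.002   0.0039] F [1.2  0.81 0.68] M [ 0.006 -0.055  0.014] w 0.0852 q [-0.88 -0.1   1.91  0.    1.34 -0.62]
1 [ 0.041 -0.001 -0.002] [ 0.    -0.    -0.111] w [ 0.274 -0.172  0.244]
2 [ 0.041  0.003 -0.002] [ 0.    -0.    -0.111] w [ 0.283 -0.132  0.246]
3 [ 0.04   0.008 -0.002] [ 0.    -0.    -0.111] w [ 0.292 -0.093  0.248]
4 [ 0.038  0.013 -0.002] [ 0.    -0.    -0.111] w [ 0.303 -0.053  0.25 ]
5 [0.034 0.022 0.001] [ 0.    -0.    -0.111] w [ 0.318 -0.016  0.249]
6 [0.032 0.025 0.001] [ 0.    -0.    -0.111] w [0.333 0.022 0.248]
7 [0.029 0.029 0.001] [ 0.    -0.    -0.111] w [0.348 0.06  0.247]
8 [0.025 0.032 0.001] [ 0.    -0.    -0.111] w [0.363 0.098 0.247]
9 [0.022 0.034 0.001] [ 0.    -0.    -0.111] w [0.378 0.136 0.246]
10 [0.018 0.037 0.001] [ 0.    -0.    -0.111] w [0.393 0.174 0.245]
11 [0.014 0.038 0.001] [ 0.    -0.    -0.111] w [0.408 0.212 0.244]
12 [0.009 0.04  0.001] [ 0.    -0.    -0.111] w [0.423 0.25  0.243]
13 [0.005 0.04  0.001] [ 0.    -0.    -0.111] w [0.438 0.287 0.242]
14 [0.    0.041 0.001] [ 0.    -0.    -0.111] w [0.453 0.325 0.242]
15 [-0.004  0.041  0.001] [ 0.    -0.    -0.111] w [0.468 0.363 0.241]
16 [-0.009  0.04   0.001] [ 0.    -0.    -0.111] w [0.483 0.401 0.24 ]
```

Run:
```python
from h import *
plan([.39,.09,.25],np.radians(127),8,dp=3)
```

```text
1 [ 0.04   0.005 -0.001] [-0.    -0.001 -0.113] w [ 0.281 -0.174  0.242]
2 [ 0.04   0.01  -0.001] [-0.    -0.001 -0.113] w [ 0.296 -0.136  0.243]
3 [ 0.038  0.014 -0.001] [-0.    -0.001 -0.113] w [ 0.312 -0.099  0.245]
4 [ 0.036  0.019 -0.001] [-0.    -0.001 -0.113] w [ 0.328 -0.061  0.246]
5 [ 0.034  0.023 -0.001] [-0.    -0.001 -0.113] w [ 0.343 -0.023  0.247]
6 [ 0.031  0.026 -0.001] [-0.    -0.001 -0.113] w [0.359 0.015 0.248]
7 [ 0.028  0.03  -0.001] [-0.    -0.001 -0.113] w [0.374 0.052 0.249]
8 [ 0.025  0.033 -0.001] [-0.    -0.001 -0.113] w [0.39 0.09 0.25]
```

Call:
apply_moves(
  moves=[0.085,0.04,0.005,-0.001,0,0,-0.113,0.085,0.04,0.01,-0.001,0,0,-0.113,0.085,0.038,0.014,-0.001,0,0,-0.113,0.085,0.036,0.019,-0.001,0,0,-0.113,0.085,0.034,0.023,-0.001,0,0,-0.113,0.085,0.031,0.026,-0.001,0,0,-0.113,0.085,0.028,0.03,-0.001,0,0,-0.113,0.085,0.025,0.033,-0.001,0,0,-0.113],
)

```text
clock: 1.48
position: [0.3797, 0.1014, 0.2513]
ee_rot: [0.002, 0.427, 0.904, 0.001]
contact_force: [1.0, -0.9, 0.6]
width: 0.0851
```

Run:
```python
from h import *
grab('wrist','w1');st();plan([.483,.401,.22],np.radians(176.8),8,dp=3)
```

```text
t 1.53 p [0.3824 0.1093 0.2516] yaw 130.02 tilt [0.0075 0.0104] F [3.09 5.19 0.51] M [ 0.167 -0.074 -0.008] w 0.085 q [ 0.09 -0.02  1.81  0.01  1.34 -0.61]
1 [0.02  0.033 0.004] [ 0.002  0.    -0.102] w [0.395 0.146 0.248]
2 [0.016 0.035 0.004] [ 0.002  0.    -0.102] w [0.408 0.182 0.244]
3 [0.013 0.036 0.004] [ 0.002  0.    -0.102] w [0.42  0.219 0.24 ]
4 [0.009 0.037 0.004] [ 0.002  0.    -0.102] w [0.433 0.255 0.236]
5 [0.005 0.038 0.004] [ 0.002  0.    -0.102] w [0.445 0.292 0.232]
6 [0.001 0.039 0.004] [ 0.002  0.    -0.102] w [0.458 0.328 0.228]
7 [-0.003  0.038  0.004] [ 0.002  0.    -0.102] w [0.47  0.365 0.224]
8 [-0.007  0.038  0.004] [ 0.002  0.    -0.102] w [0.483 0.401 0.22 ]
```

View pics/w1.png

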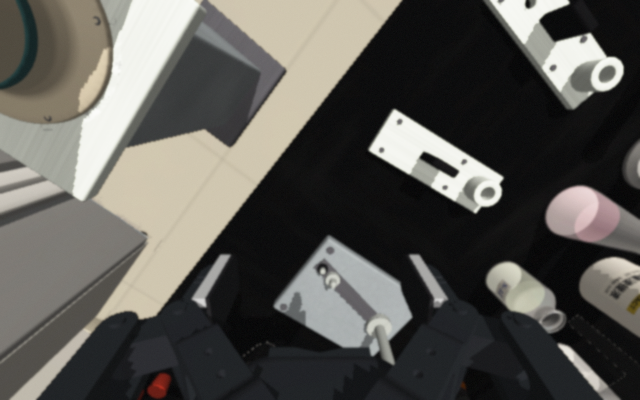

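Wrist view shows the stand: collar about (378,328), pin base (333,286), plunger about (321,268). I'll measure those.

Run:
```python
from h import *
d=pickle.load(open('w1.pkl','rb'))
a=cv2.resize(d['image'][225:385,250:450],None,fx=4,fy=3.75*4/3.75*0.9375,interpolation=cv2.INTER_CUBIC) if 0 else cv2.resize(d['image'][230:380,260:450],None,fx=4,fy=4,interpolation=cv2.INTER_CUBIC)
cv2.imwrite('pics/w1z.png',a[:,:,::-1])
```

```text
(no output)
```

View pics/w1z.png

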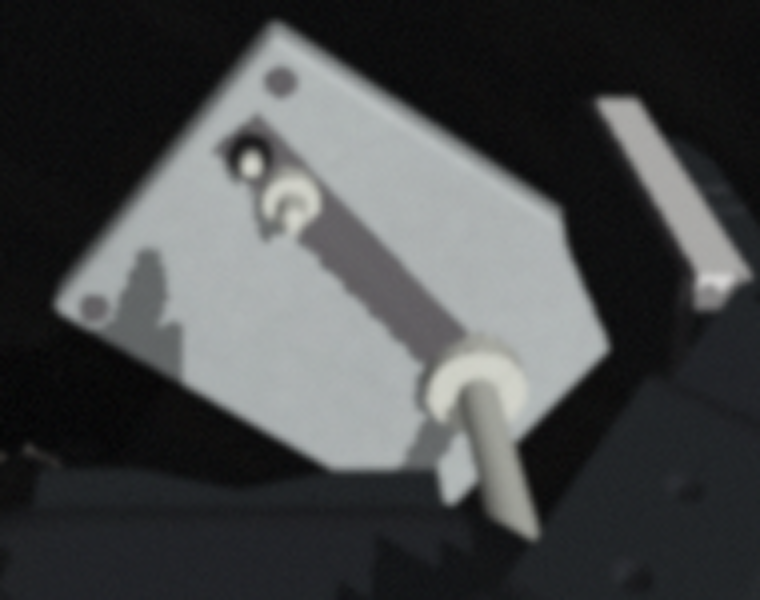

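Call:
apply_moves(
  moves=[0.085,0.02,0.033,0.004,0,0,-0.102,0.085,0.016,0.035,0.004,0,0,-0.102,0.085,0.013,0.036,0.004,0,0,-0.102,0.085,0.009,0.037,0.004,0,0,-0.102,0.085,0.005,0.038,0.004,0,0,-0.102,0.085,0.001,0.039,0.004,0,0,-0.102,0.085,-0.003,0.036,0.004,0,0,-0.102,0.085,-0.007,0.03,0.004,0,0,-0.102],
)

```text
clock: 2.2
position: [0.4744, 0.3963, 0.2205]
ee_rot: [0.004, 0.008, 1.0, 0.002]
contact_force: [0.7, 0.2, 0.5]
width: 0.0849
```

Run:
```python
from h import *
grab('wrist','w2');st()
```

```text
t 2.25 p [0.4767 0.4018 0.2187] yaw 179.37 tilt [0.0088 0.0106] F [4.2  5.63 0.51] M [ 0.215 -0.105  0.003] w 0.0852 q [ 0.59  0.35  1.43  0.    1.35 -0.97]
```

View pics/w2.png

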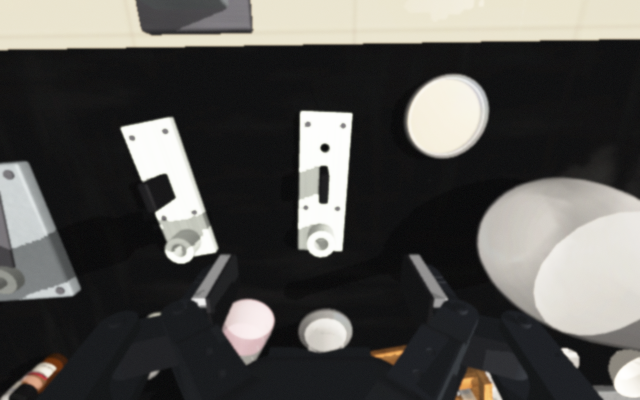

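Run:
```python
from h import *
def tp(d,u,v,h):
    R=np.array(d['R']);o=-R.T@np.array(d['t'])
    r=R.T@np.array([(u-d['cx'])/d['fx'],(v-d['cy'])/d['fy'],1]); return (o+r*(h-o[2])/r[2])[:2]
d=pickle.load(open('w1.pkl','rb'))
z=lambda u,v:(260+(u+.5)/4-.5,230+(v+.5)/4-.5)
c=tp(d,*z(476,390),.03);p=tp(d,*z(291,203),.03);pl=tp(d,*z(252,160),.034);rt=tp(d,*z(528,535),.18);pt=tp(d,*z(293,220),.046)
print('collar',c,'pinsh',p,'plg',pl,'rodtop',rt,'pintop',pt,np.linalg.norm(c-p),np.degrees(np.arctan2(*(c-p)[::-1])))
d=pickle.load(open('w2.pkl','rb'))
g=d['image'].astype(int).min(-1)
m=np.zeros(g.shape,np.uint8);m[105:256,285:362]=g[105:256,285:362]>110
k=cv2.morphologyEx(m,cv2.MORPH_CLOSE,np.ones((15,15),np.uint8))
C=max(cv2.findContours(k,0,2)[0],key=cv2.contourArea);r=cv2.minAreaRect(C);print(r)
a=cv2.resize(d['image'][100:265,270:380],None,fx=3.6,fy=3.6,interpolation=cv2.INTER_CUBIC);cv2.imwrite('pics/w2z.png',a[:,:,::-1])
b=tp(d,320,240,.04);h=tp(d,325,148,.01)
print('bore',b,'hole',h,np.linalg.norm(b-h),np.degrees(np.arctan2(*(b-h)[::-1])))
```

```text
collar [ 0.61271624 -0.03514378] pinsh [ 0.5006588  -0.01549012] plg [ 0.47615411 -0.0085691 ] rodtop [0.53436187 0.02309079] pintop [ 0.49808426 -0.01251336] 0.1137679097212023 -9.947877425382414
((323.5827941894531, 183.1815185546875), (52.21670150756836, 144.30084228515625), 2.0454084873199463)
bore [0.55530716 0.39622102] hole [0.44566475 0.40438417] 0.10994587167291771 -4.257958743386485
```

View pics/w2z.png

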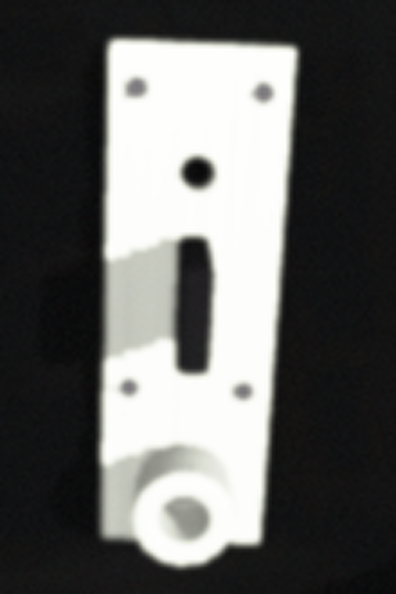

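```bash
cat >> h.py <<'E'
def tp(d,u,v,h):
    R=np.array(d['R']);o=-R.T@np.array(d['t'])
    r=R.T@np.array([(u-d['cx'])/d['fx'],(v-d['cy'])/d['fy'],1]); return (o+r*(h-o[2])/r[2])[:2]
E
python3 - <<'E'
from h import *
d=pickle.load(open('w2.pkl','rb'))
z=lambda u,v:(270+(u+.5)/3.6-.5,100+(v+.5)/3.6-.5)
c=[tp(d,*z(*p),.01) for p in[(107,39),(298,46),(260,545),(101,540)]]
hole=tp(d,*z(198,173),.01);b=tp(d,*z(186,520),.04)
for x in c+[hole,b]:print(x.round(4))
e=lambda v:np.degrees(np.arctan2(v[1],v[0]))
print(np.linalg.norm(c[0]-c[1]),np.linalg.norm(c[1]-c[2]),e(c[3]-c[0]),e(c[2]-c[1]),e(b-hole),np.linalg.norm(b-hole))
u=(b-hole)/np.linalg.norm(b-hole)
print('grip',hole+.038*u,b-.078*u,np.mean(c,0)-.011*u)
print('fin top', [tp(d,*z(*p),.06) for p in[(194,240),(192,372)]])
st();plan([.483,.4015,.05],np.radians(176.8),8,dp=3)
E
```

```text
[0.4013 0.3748]
[0.4046 0.4371]
[0.5882 0.4262]
[0.5848 0.3651]
[0.4453 0.4039]
[0.561  0.3978]
0.06237869075417634 0.18400451426352119 -3.010811424487883 -3.39748182583772 -3.0570074921798462 0.11591872762550834
grip [0.48323047 0.40192021] [0.48314931 0.40192455] [0.48374094 0.40138917]
fin top [array([0.45737403, 0.40147576]), array([0.49908951, 0.40032889])]
t 2.25 p [0.4767 0.4018 0.2187] yaw 179.37 tilt [0.0088 0.0106] F [4.2  5.63 0.51] M [ 0.215 -0.105  0.003] w 0.0852 q [ 0.59  0.35  1.43  0.    1.35 -0.97]
1 [-0.001 -0.     0.021] [0.001 0.001 0.006] w [0.477 0.402 0.198]
2 [-0.001 -0.     0.021] [0.001 0.001 0.006] w [0.478 0.402 0.177]
3 [-0.001 -0.     0.021] [0.001 0.001 0.006] w [0.479 0.402 0.155]
4 [-0.001 -0.     0.021] [0.001 0.001 0.006] w [0.48  0.402 0.134]
5 [-0.001 -0.     0.021] [0.001 0.001 0.006] w [0.481 0.402 0.113]
6 [-0.001 -0.     0.021] [0.001 0.001 0.006] w [0.481 0.402 0.092]
7 [-0.001 -0.     0.021] [0.001 0.001 0.006] w [0.482 0.402 0.071]
8 [-0.001 -0.     0.021] [0.001 0.001 0.006] w [0.483 0.402 0.05 ]
```

Call:
apply_moves(
  moves=[0.085,-0.001,0,0.022,0.006,0.006,0.011,0.085,-0.001,0,0.022,0.004,0.004,0.011,0.085,-0.001,0,0.022,0,0,0.011,0.085,-0.001,0,0.022,0,0,0.01,0.085,-0.001,0,0.022,0,0,0,0.085,-0.001,0,0.022,0,0,0,0.085,0,0,0.015,0,0,0,0.085,0,0,0,0,0,0],
)

```text
clock: 2.92
position: [0.4846, 0.4031, 0.0627]
ee_rot: [-0.002, 0.029, 1.0, -0.0]
contact_force: [-0.5, -1.0, 0.1]
width: 0.0851
```

Run:
```python
from h import *
st();plan([.4832,.4018,.0175],np.radians(176.9),4)
```

```text
t 2.92 p [0.4846 0.4031 0.0627] yaw 176.62 tilt [-0.0037 -0.0006] F [-0.5  -1.    0.06] M [ 0.008 -0.007  0.016] w 0.0851 q [ 0.58  0.49  1.61  0.    1.04 -0.93]
1 [ 0.0003 -0.0003  0.0113] [-0.0002 -0.0009 -0.0012] w [0.484 0.403 0.051]
2 [ 0.0003 -0.0003  0.0113] [-0.0002 -0.0009 -0.0012] w [0.484 0.402 0.04 ]
3 [ 0.0003 -0.0003  0.0113] [-0.0002 -0.0009 -0.0012] w [0.484 0.402 0.029]
4 [ 0.0003 -0.0003  0.0113] [-0.0002 -0.0009 -0.0012] w [0.483 0.402 0.018]
```

Call:
apply_moves(
  moves=[0.085,0.001,-0.001,0.012,0,-0.001,-0.002,0.085,0,-0.0005,0.012,0,-0.001,-0.002,0.085,0,0,0.011,0,-0.001,0,0.085,0,0,0.008,0,0,0,0.085,0,0,0.001,0,0,0,0.085,0,0,0,0,0,0,0.03,0,0,0,0,0,0,0.0,0,0,0,0,0,0],
  newtons=80,
)

```text
clock: 3.58
position: [0.4857, 0.4003, 0.0196]
ee_rot: [0.001, 0.03, 1.0, 0.0]
contact_force: [0.4, -1.0, -0.1]
width: 0.0635
```

Call:
apply_moves(
  moves=[0,0,0,0,0,0,0,0,0,0,0,0,0,0,0,0,0,0,0,0,0,0,0,0,0,0,0,0,0,0,0,0,0,0,0,0,0,0,0,0,0,0,0,0,0,0,0,0,0,0,0,0,0,0,0,0],
)

```text
clock: 4.25
position: [0.487, 0.4014, 0.022]
ee_rot: [0.003, 0.03, 1.0, 0.002]
contact_force: [0.7, 0.7, -0.2]
width: 0.0111
```

Run:
```python
from h import *
st()
```

```text
t 4.25 p [0.487  0.4014 0.022 ] yaw 176.57 tilt [0.0054 0.003 ] F [ 0.74  0.68 -0.17] M [-0.1    0.047 -0.002] w 0.0111 q [ 0.58  0.53  1.66 -0.    0.94 -0.93]
```

Call:
apply_moves(
  moves=[0,0,0,-0.01,0,0,0,0,0,0,-0.025,0,0,0,0,0,0,-0.035,0,0,0,0,0,0,-0.038,0,0,0,0,0,0,-0.038,0,0,0,0,0,0,-0.038,0,0,0,0,0,0,-0.032,0,0,0,0,0,0,-0.015,0,0,0],
)

```text
clock: 4.92
position: [0.4794, 0.3968, 0.2556]
ee_rot: [-0.009, 0.03, 0.999, -0.006]
contact_force: [-0.0, 0.4, -3.1]
width: 0.0112
```

Run:
```python
from h import *
st();d=grab('wrist','w3')
a=cv2.resize(d['image'][20:400,150:490],None,fx=1.5,fy=1.5);cv2.imwrite('pics/w3z.png',a[:,:,::-1])
```

```text
t 4.92 p [0.4794 0.3968 0.2556] yaw 176.56 tilt [-0.0183 -0.0114] F [-0.02  0.41 -3.09] M [ 0.017 -0.009  0.04 ] w 0.0112 q [ 0.58  0.35  1.34  0.    1.48 -0.93]
```

View pics/w3z.png

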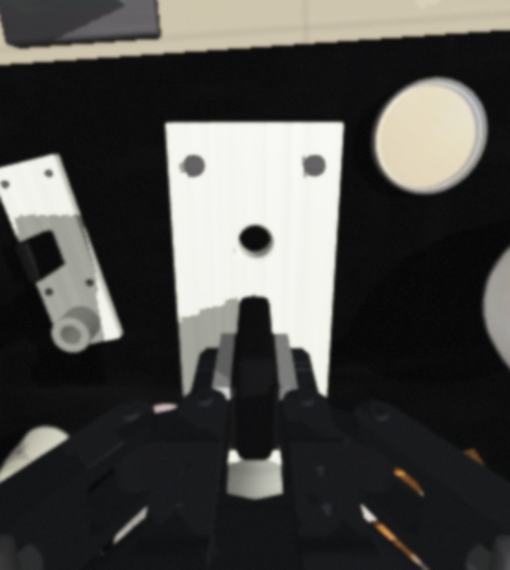

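The plate is held straight. Its hole shows at about (255,238) in the zoom. Next: the plate's plane and hole in the tool frame.

```bash
cat > hold.py <<'E'
from h import *
def hold(d,s,z0=(.0,.045)):
    M=rot(s).as_matrix(); w=(cloud(d)-s['position'])@M  # tool coords
    g=d['image'].min(-1)
    m=(g>150)&(abs(w[...,1])<.03)&(w[...,0]>.02)&(w[...,0]<.095)&(w[...,2]>-.02)&(w[...,2]<.05)
    P=w[m];A=np.c_[P[:,:2],np.ones(len(P))];c=np.linalg.lstsq(A,P[:,2],rcond=None)[0]
    r=P[:,2]-A@c
    for _ in range(3):
        k=abs(r)<2.5*r[abs(r)<.01].std(); c=np.linalg.lstsq(A[k],P[k,2],rcond=None)[0]; r=P[:,2]-A@c
    print('n',len(P),'plane z=%.4fx+%.4fy+%.4f'%tuple(c),'res',r[k].std())
    return w,c
def px_tool(d,s,u,v,h):  # pixel to tool point on tool plane z=h
    M=rot(s).as_matrix();R=np.array(d['R']);o=M.T@(-R.T@d['t']-s['position'])
    r=M.T@R.T@np.array([(u-d['cx'])/d['fx'],(v-d['cy'])/d['fy'],1]);return o+r*(h-o[2])/r[2]
E
python3 - <<'E'
from hold import *
s=manip.get_state();d=pickle.load(open('w3.pkl','rb'))
w,c=hold(d,s)
z=lambda u,v:(150+(u+.5)/1.5-.5,20+(v+.5)/1.5-.5)
for h in (c[2]+c[0]*.04,.0117):
  for p in[(256,238),(165,122),(343,122)]: print(h,px_tool(d,s,*z(*p),h).round(4))
E
```

```text
n 11914 plane z=-0.0104x+0.0023y+0.0152 res 0.0006159471114503075
0.014737823296421867 [ 0.0438 -0.0006  0.0147]
0.014737823296421867 [ 0.0845 -0.0315  0.0147]
0.014737823296421867 [0.0844 0.029  0.0147]
0.0117 [ 0.0446 -0.0006  0.0117]
0.0117 [ 0.0844 -0.0309  0.0117]
0.0117 [0.0843 0.0284 0.0117]
```

Run:
```python
from h import *
d=pickle.load(open('scene0.pkl','rb'))
print('rodtop',tp(d,370.2,142.5,.18),'collar',tp(d,368,190.3,.03))
w=cloud(d);P=w[150:185,364:377].reshape(-1,3);P=P[(P[:,2]>.05)&(P[:,0]>.55)&(P[:,0]<.66)&(abs(P[:,1]+.035)<.04)];print(len(P),P.mean(0))
plan([.5413,-.0207,.25],np.radians(169.8),16,dp=3)
```

```text
rodtop [ 0.60801059 -0.02389096] collar [ 0.59753922 -0.00604543]
157 [ 0.61324402 -0.03049246  0.10215168]
1 [-0.005 -0.026  0.001] [-0.001 -0.001  0.007] w [0.484 0.371 0.258]
2 [-0.006 -0.026  0.001] [-0.001 -0.001  0.007] w [0.488 0.345 0.257]
3 [-0.006 -0.026  0.001] [-0.001 -0.001  0.007] w [0.492 0.319 0.257]
4 [-0.006 -0.026  0.001] [-0.001 -0.001  0.007] w [0.496 0.293 0.256]
5 [-0.006 -0.026  0.001] [-0.001 -0.001  0.007] w [0.499 0.267 0.256]
6 [-0.006 -0.026  0.001] [-0.001 -0.001  0.007] w [0.503 0.241 0.255]
7 [-0.007 -0.026  0.001] [-0.001 -0.001  0.007] w [0.507 0.215 0.255]
8 [-0.007 -0.026  0.001] [-0.001 -0.001  0.007] w [0.511 0.188 0.254]
9 [-0.007 -0.026  0.001] [-0.001 -0.001  0.007] w [0.515 0.162 0.254]
10 [-0.007 -0.025  0.001] [-0.001 -0.001  0.007] w [0.518 0.136 0.253]
11 [-0.007 -0.025  0.001] [-0.001 -0.001  0.007] w [0.522 0.11  0.253]
12 [-0.007 -0.025  0.001] [-0.001 -0.001  0.007] w [0.526 0.084 0.252]
13 [-0.008 -0.025  0.001] [-0.001 -0.001  0.007] w [0.53  0.058 0.252]
14 [-0.008 -0.025  0.001] [-0.001 -0.001  0.007] w [0.534 0.032 0.251]
15 [-0.008 -0.025  0.001] [-0.001 -0.001  0.007] w [0.537 0.005 0.251]
16 [-0.008 -0.025  0.001] [-0.001 -0.001  0.007] w [ 0.541 -0.021  0.25 ]
```

Call:
apply_moves(
  moves=[0,-0.003,-0.015,0,-0.004,-0.006,0.007,0,-0.006,-0.024,0,-0.004,-0.006,0.007,0,-0.006,-0.03,0,-0.002,-0.004,0.007,0,-0.006,-0.03,0,0,0,0.007,0,-0.007,-0.03,0,0,0,0.007,0,-0.007,-0.03,0,0,0,0.007,0,-0.007,-0.03,0,0,0,0.007,0,-0.007,-0.03,0,0,0,0.007],
)

```text
clock: 5.63
position: [0.5025, 0.1675, 0.2487]
ee_rot: [-0.006, 0.054, 0.999, -0.001]
contact_force: [0.5, -0.1, -2.9]
width: 0.0114
```

Run:
```python
from h import *
st();plan([.5423,-.0207,.25],np.radians(169.8),8,dp=3)
```

```text
t 5.63 p [0.5025 0.1675 0.2487] yaw 173.78 tilt [-0.0125 -0.002 ] F [ 0.48 -0.12 -2.88] M [0.008 0.03  0.039] w 0.0114 q [ 0.19  0.2   1.56  0.    1.39 -1.27]
1 [-0.007 -0.023 -0.   ] [-0.    -0.002  0.009] w [0.507 0.144 0.249]
2 [-0.008 -0.023 -0.   ] [-0.    -0.002  0.009] w [0.512 0.12  0.249]
3 [-0.008 -0.023 -0.   ] [-0.    -0.002  0.009] w [0.517 0.097 0.249]
4 [-0.008 -0.023 -0.   ] [-0.    -0.002  0.009] w [0.522 0.073 0.249]
5 [-0.008 -0.023 -0.   ] [-0.    -0.002  0.009] w [0.527 0.05  0.25 ]
6 [-0.008 -0.023 -0.   ] [-0.    -0.002  0.009] w [0.532 0.026 0.25 ]
7 [-0.009 -0.022 -0.   ] [-0.    -0.002  0.009] w [0.537 0.003 0.25 ]
8 [-0.009 -0.022 -0.   ] [-0.    -0.002  0.009] w [ 0.542 -0.021  0.25 ]
```

Call:
apply_moves(
  moves=[0,-0.008,-0.028,0,0,-0.004,0.009,0,-0.009,-0.03,0,0,-0.004,0.009,0,-0.009,-0.03,0,0,-0.003,0.009,0,-0.009,-0.03,0,0,-0.002,0.009,0,-0.009,-0.025,0,0,0,0.009,0,-0.009,-0.018,0,0,0,0.009,0,-0.006,-0.01,0,0,0,0.009,0,0,0,0,0,0,0],
)

```text
clock: 6.3
position: [0.5247, -0.0295, 0.2353]
ee_rot: [-0.014, 0.092, 0.996, -0.006]
contact_force: [0.5, -0.7, -3.3]
width: 0.0111
```

Run:
```python
from hold import *
s=st();plan([.5423,-.0207,.25],np.radians(169.8),2)
d=grab('scene','s4');grab('top','t4')
a=cv2.resize(d['image'][90:240,300:480],None,fx=4,fy=4,interpolation=cv2.INTER_CUBIC);cv2.imwrite('pics/s4z.png',a[:,:,::-1])
st()
```

```text
t 6.3 p [ 0.5247 -0.0295  0.2353] yaw 169.41 tilt [-0.0283 -0.0095] F [ 0.51 -0.74 -3.34] M [-0.001  0.08   0.018] w 0.0111 q [-0.18  0.21  1.58 -0.01  1.37 -1.56]
1 [-0.0076  0.0058 -0.0077] [-0.0072 -0.0131 -0.0033] w [ 0.533 -0.025  0.243]
2 [-0.0078  0.0059 -0.0075] [-0.0072 -0.0131 -0.0033] w [ 0.542 -0.021  0.25 ]
t 6.4 p [ 0.5239 -0.0269  0.2354] yaw 169.54 tilt [-0.0293 -0.0073] F [-0.18 -0.31 -3.39] M [ 0.076  0.052 -0.001] w 0.0113 q [-0.18  0.21  1.58 -0.01  1.37 -1.56]
```

View pics/s4z.png

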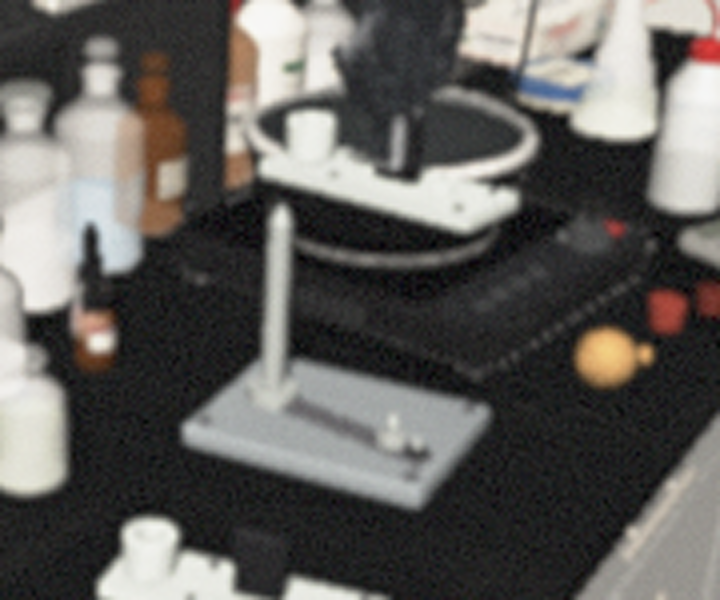

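View pics/t4.png

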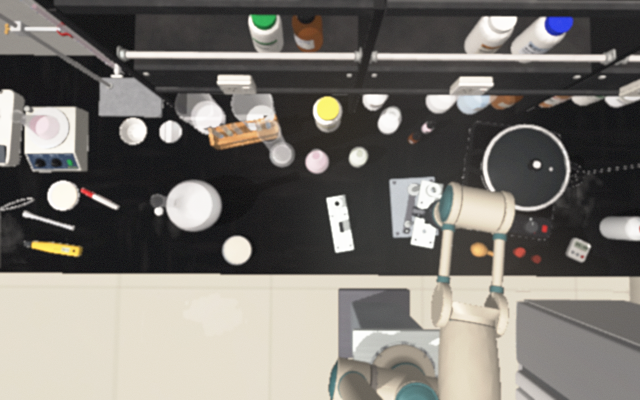

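The scene and top views both show the boss and the rod, with the plate clear above it. I'll correct the level and position.

Call:
apply_moves(
  moves=[0,-0.005,0.003,-0.006,-0.004,-0.008,-0.001,0,-0.006,0.003,-0.005,-0.004,-0.008,-0.001,0,-0.005,0.001,-0.003,-0.002,-0.006,-0.001,0,-0.002,0,-0.001,0,-0.004,0,0,0,0,0,0,-0.002,0,0,0,0,0,0,0,0,0,0,0,0,0,0,0,0,0,0,0,0,0,0],
)

```text
clock: 7.07
position: [0.5441, -0.0156, 0.2519]
ee_rot: [0.001, 0.085, 0.996, 0.001]
contact_force: [-0.9, 0.4, -3.1]
width: 0.0111
```

Run:
```python
from hold import *
s=st();d=grab('top','t5');e=grab('wrist','w5');pickle.dump(s,open('s5.pkl','wb'))
a=cv2.resize(d['image'][170:260,380:480],None,fx=6,fy=6,interpolation=cv2.INTER_CUBIC);cv2.imwrite('pics/t5z.png',a[:,:,::-1])
f=grab('scene','s5');a=cv2.resize(f['image'][90:240,300:480],None,fx=4,fy=4,interpolation=cv2.INTER_CUBIC);cv2.imwrite('pics/s5z.png',a[:,:,::-1])
st();hold(e,s);plan([.5423,-.0207,.25],np.radians(169.8),2)
```

```text
t 7.07 p [ 0.5441 -0.0156  0.2519] yaw 170.26 tilt [0.003  0.0016] F [-0.94  0.35 -3.12] M [ 0.018  0.027 -0.018] w 0.0111 q [-0.16  0.22  1.54  0.    1.39 -1.56]
t 7.22 p [ 0.5441 -0.0159  0.2518] yaw 170.23 tilt [0.0029 0.0015] F [ 0.6   0.31 -2.08] M [0.025 0.068 0.014] w 0.0115 q [-0.16  0.22  1.54  0.    1.39 -1.56]
n 11941 plane z=-0.0063x+-0.0009y+0.0127 res 0.0006181679293708162
1 [ 0.0005 -0.0025  0.0009] [0.001  0.0013 0.0038] w [ 0.543 -0.018  0.251]
2 [ 0.0005 -0.0025  0.0009] [0.001  0.0013 0.0038] w [ 0.542 -0.021  0.25 ]
```

View pics/t5z.png

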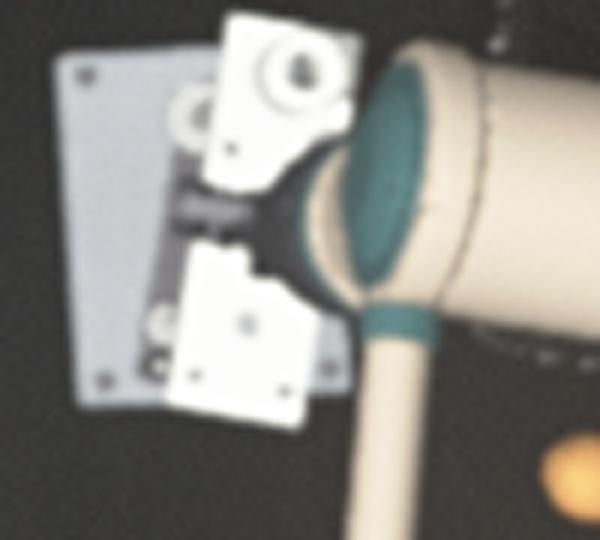

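View pics/s5z.png

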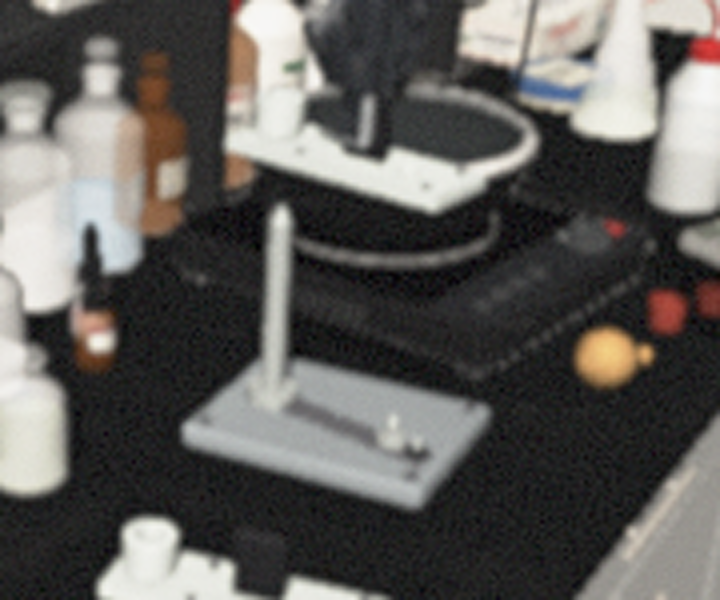

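View pics/w5.png

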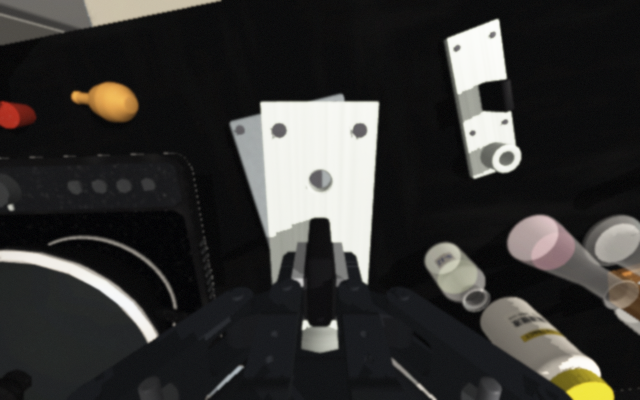

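Run:
```python
from hold import *
d=pickle.load(open('top0.pkl','rb'))
a=cv2.resize(d['image'][170:250,380:460],None,fx=7,fy=7,interpolation=cv2.INTER_CUBIC);cv2.imwrite('pics/t0z.png',a[:,:,::-1])
z=lambda u,v:(380+(u+.5)/6-.5,170+(v+.5)/6-.5)
t=pickle.load(open('t5.pkl','rb'))
print('boss',tp(t,*z(300,70),.2695),'corner far',tp(t,*z(228,12),.2395),'hole',tp(t,*z(248,323),.2395))
s=pickle.load(open('s5.pkl','rb'));M=rot(s).as_matrix()
print('expected bore',s['position']+M@[-.0735,-.0008,-.02])
e=pickle.load(open('w5.pkl','rb'))
print('hole in tool',px_tool(e,s,320.5,180,.0125),'edges',px_tool(e,s,262,101,.0122),px_tool(e,s,379,101,.0122))
print('hole w',s['position']+M@px_tool(e,s,320.5,180,.0125))
```

```text
boss [ 0.61831958 -0.02546964] corner far [ 6.48121954e-01 -9.97630689e-05] hole [ 0.50377631 -0.00845279]Traceback (most recent call last):
  File "<stdin>", line 7, in <module>
  File "h.py", line 12, in rot
    def rot(s): q=s['ee_rot']; return Ro.from_quat(np.r_[q[1:],q[0]])
                  ~^^^^^^^^^^
KeyError: 'ee_rot'
```

View pics/t0z.png

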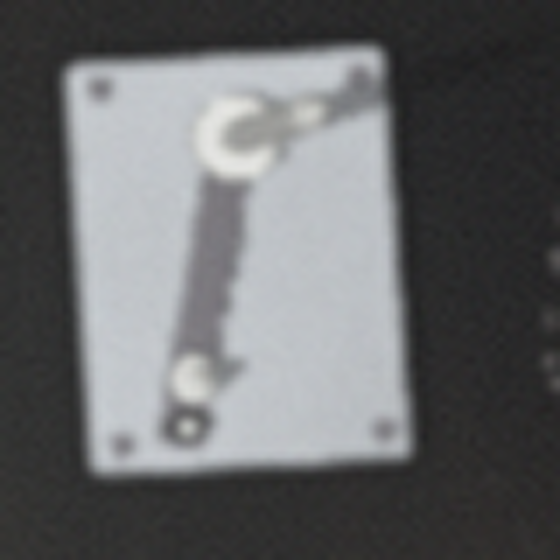

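Run:
```python
from hold import *
d=pickle.load(open('top0.pkl','rb'))
z=lambda u,v:(380+(u+.5)/7-.5,170+(v+.5)/7-.5)
c=tp(d,*z(237,137),.03);p=tp(d,*z(192,378),.03);g=tp(d,*z(188,428),.034)
print('rodtop',tp(d,*z(318,110),.18),'collar',c,'pin',p,np.linalg.norm(c-p),'plg',g,np.linalg.norm(c-g))
ang=lambda v:np.degrees(np.arctan2(v[1],v[0]));print(ang(c-p),ang(c-g))
s=st();M=rot(s).as_matrix()
print('expected bore',s['position']+M@[-.0735,-.0008,-.02])
e=pickle.load(open('w5.pkl','rb'))
print('hole in tool',px_tool(e,s,320.5,180,.0125),'edges',px_tool(e,s,262,101,.0122),px_tool(e,s,379,101,.0122))
print('hole w',s['position']+M@px_tool(e,s,320.5,180,.0125))
```

```text
rodtop [ 0.61518088 -0.03558665] collar [ 0.6154523  -0.03528621] pin [ 0.5020297  -0.01356726] 0.11548333602533904 plg [ 0.47874647 -0.01075832] 0.1388888162551432
-10.840171862821254 -10.171833845221727
t 7.22 p [ 0.5441 -0.0159  0.2518] yaw 170.23 tilt [0.0029 0.0015] F [ 0.6   0.31 -2.08] M [0.025 0.068 0.014] w 0.0115 q [-0.16  0.22  1.54  0.    1.39 -1.56]
expected bore [ 0.61632882 -0.029144    0.272032  ]
hole in tool [0.04198824 0.00035501 0.0125    ] edges [ 0.08356961 -0.02941831  0.0122    ] [0.08349915 0.03011484 0.0122    ]
hole w [ 0.50280418 -0.00836142  0.23923935]
```

Call:
apply_moves(
  moves=[0,0,-0.003,0,-0.001,0,0.005,0,0.001,-0.003,0,0,0,0.005,0,0,-0.002,0.005,0,0,0.002,0,0,0,0.01,0,0,0,0,0,0,0.01,0,0,0,0,0,0,0.006,0,0,0,0,0,0,0,0,0,0,0,0,0,0,0,0,0],
)

```text
clock: 7.88
position: [0.5402, -0.0251, 0.2159]
ee_rot: [-0.0, 0.093, 0.996, 0.001]
contact_force: [-0.3, -0.2, -3.1]
width: 0.0112
```

Run:
```python
from hold import *
s=st();d=grab('top','t6');f=grab('scene','sc6')
a=cv2.resize(d['image'][170:240,400:480],None,fx=7,fy=7,interpolation=cv2.INTER_CUBIC);
b=cv2.resize(f['image'][110:200,340:430],None,fx=5,fy=5,interpolation=cv2.INTER_CUBIC)
cv2.imwrite('pics/t6z.png',a[:,:,::-1]);cv2.imwrite('pics/s6z.png',b[:,:,::-1])
M=rot(s).as_matrix();print('bore',s['position']+M@[-.074,.0003,.022])
```

```text
t 7.88 p [ 0.5402 -0.0251  0.2159] yaw 169.38 tilt [-0.0003  0.0028] F [-0.31 -0.24 -3.12] M [-0.013  0.034  0.043] w 0.0112 q [-0.18  0.23  1.6   0.    1.31 -1.56]
bore [ 0.61299358 -0.0383627   0.1938922 ]
```

View pics/t6z.png

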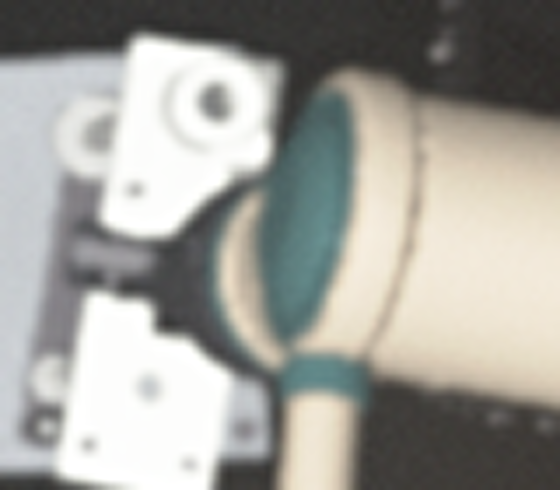

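View pics/s6z.png

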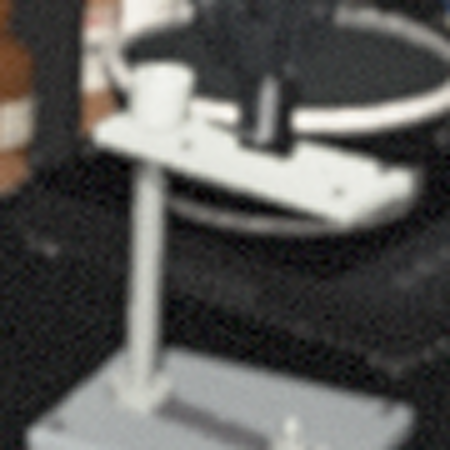

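Run:
```python
from hold import *
t=pickle.load(open('t6.pkl','rb'))
z=lambda u,v:(400+(u+.5)/7-.5,170+(v+.5)/7-.5)
print('boss top cam',tp(t,*z(216,102),.2337),'hole',tp(t,*z(150,387),.2037))
f=pickle.load(open('sc6.pkl','rb'))
R=np.array(f['R']);T=np.array(f['t'])
def pr(X): c=R@np.array(X)+T; return f['fx']*c[0]/c[2]+f['cx'],f['fy']*c[1]/c[2]+f['cy']
zz=lambda u,v:(340+(u+.5)/5-.5,110+(v+.5)/5-.5)
print('boss top seen',zz(162,72),'pred kin',pr([.613,-.0384,.2337]),'pred topcam',pr([.6143,-.0345,.2337]))
print('rod seen low',zz(142,385),zz(149,170),'pred low',pr([.6153,-.0355,.03]),pr([.6153,-.0355,.17]))
# edges of rod & boss in gradient profile
g=f['image'].astype(float).mean(-1)
for v in (126,130,150,160,170): print(v,g[v,360:382].round().astype(int))
```

```text
boss top cam [ 0.61374018 -0.03723441] hole [ 0.49951789 -0.01734093]
boss top seen (372.0, 124.0) pred kin (np.float64(371.99414618834516), np.float64(123.59019635929886)) pred topcam (np.float64(370.9659793344028), np.float64(123.87020480469731))
rod seen low (368.0, 186.6) (369.4, 143.6) pred low (np.float64(367.6305926460657), np.float64(185.268057024954)) (np.float64(369.77968298415595), np.float64(143.9414686120234))
126 [193 149 119 147 188 203 202 218 227 229 234 237 239 239 238 235 231 209
 147  80  54  59]
130 [116 113  91  63  43 103 169 210 227 232 235 237 235 234 231 223 209 190
 196 205 198 187]
150 [  7  24  27  22  19  32  75 134 180 194 194 171 128  88  82  84  82  73
  63  46  35  34]
160 [ 36  37  31  33  29  53 104 160 192 196 186 148 101  54  38  36  37  34
  36  39  34  41]
170 [ 30  30  22  22  31  76 134 174 197 193 166 118  56  33   9  15  17  35
  36  22  23  36]
```

Call:
apply_moves(
  moves=[0,-0.001,0.0015,0,0,0,0,0,-0.0006,0.0013,0,0,0,0,0,0,0,0.004,0,0,0,0,0,0,0.005,0,0,0,0,0,0,0.005,0,0,0,0,0,0,0.005,0,0,0,0,0,0,0.003,0,0,0,0,0,0,0,0,0,0],
)

```text
clock: 8.65
position: [0.544, -0.022, 0.1936]
ee_rot: [0.002, 0.092, 0.996, 0.001]
contact_force: [0.3, -0.2, -4.1]
width: 0.0111
```

Run:
```python
from hold import *
s=st();d=grab('top','t7');f=grab('scene','sc7')
a=cv2.resize(d['image'][170:240,400:480],None,fx=7,fy=7,interpolation=cv2.INTER_CUBIC);
b=cv2.resize(f['image'][110:200,340:430],None,fx=5,fy=5,interpolation=cv2.INTER_CUBIC)
cv2.imwrite('pics/s7z.png',b[:,:,::-1])
M=rot(s).as_matrix();print('bore',s['position']+M@[-.074,.0003,.022])
```

```text
t 8.65 p [ 0.544  -0.022   0.1936] yaw 169.43 tilt [0.0038 0.0023] F [ 0.3  -0.22 -4.06] M [-0.046  0.08  -0.019] w 0.0111 q [-0.17  0.25  1.63  0.    1.25 -1.56]
bore [ 0.61690435 -0.03520135  0.17184287]
```

View pics/s7z.png

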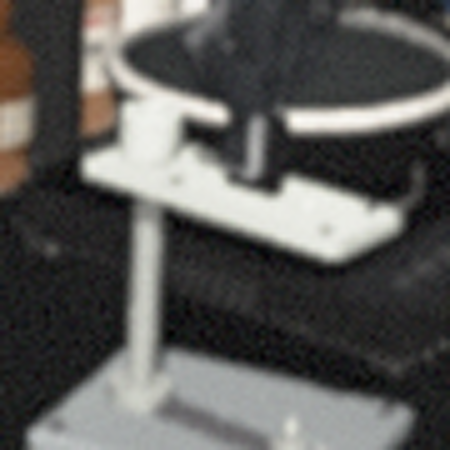

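Call:
apply_moves(
  moves=[0,0.001,0,0.003,0,0.002,0,0,0,0,0.004,0,0,0,0,0,0,0.004,0,0,0,0,0,0,0.004,0,0,0,0,0,0,0.004,0,0,0,0,0,0,0.004,0,0,0,0,0,0,0.003,0,0,0,0,0,0,0,0,0,0],
)

```text
clock: 9.42
position: [0.5433, -0.022, 0.1659]
ee_rot: [0.001, 0.092, 0.996, 0.001]
contact_force: [-0.7, -0.2, -2.7]
width: 0.0111
```

Run:
```python
from hold import *
s=st();M=rot(s).as_matrix();print('bore',s['position']+M@[-.074,.0003,.022])
```

```text
t 9.42 p [ 0.5433 -0.022   0.1659] yaw 169.41 tilt [0.0029 0.0023] F [-0.66 -0.15 -2.73] M [0.013 0.04  0.03 ] w 0.0111 q [-0.17  0.27  1.68  0.    1.19 -1.56]
bore [ 0.61612335 -0.03528206  0.14411393]
```

Call:
apply_moves(
  moves=[0,0,0,0.004,0,0.002,0,0,0,0,0.006,0,0,0,0,0,0,0.007,0,0,0,0,0,0,0.007,0,0,0,0,0,0,0.007,0,0,0,0,0,0,0.006,0,0,0,0,0,0,0.004,0,0,0,0,0,0,0,0,0,0],
)

```text
clock: 10.08
position: [0.5429, -0.0218, 0.1199]
ee_rot: [-0.0, 0.092, 0.996, 0.001]
contact_force: [0.4, 0.3, -3.7]
width: 0.0108
```

Run:
```python
from hold import *
s=st();M=rot(s).as_matrix();print('bore',s['position']+M@[-.074,.0003,.022])
```

```text
t 10.08 p [ 0.5429 -0.0218  0.1199] yaw 169.41 tilt [-0.0004  0.0029] F [ 0.4   0.31 -3.72] M [ 0.026  0.069 -0.016] w 0.0108 q [-0.17  0.32  1.74  0.    1.08 -1.56]
bore [ 0.61569241 -0.0350343   0.09785085]
```

Still free: only the plate's weight shows on the wrist. I'll go down another 35 mm, then look at the pin through the hole.

Call:
apply_moves(
  moves=[0,0,0,0.003,0,0,0,0,0,0,0.005,0,0,0,0,0,0,0.006,0,0,0,0,0,0,0.006,0,0,0,0,0,0,0.006,0,0,0,0,0,0,0.003,0,0,0,0,0,0,0,0,0,0,0,0,0,0,0,0,0],
)

```text
clock: 10.75
position: [0.5433, -0.0218, 0.0877]
ee_rot: [-0.0, 0.092, 0.996, 0.001]
contact_force: [-0.6, -0.2, -2.9]
width: 0.0111
```

Run:
```python
from hold import *
s=st();M=rot(s).as_matrix();print('bore',s['position']+M@[-.074,.0003,.022])
d=grab('wrist','w8');t=grab('top','t8');f=grab('scene','sc8')
cv2.imwrite('pics/w8z.png',cv2.resize(d['image'][80:280,220:420],None,fx=3,fy=3,interpolation=cv2.INTER_CUBIC)[:,:,::-1])
cv2.imwrite('pics/t8z.png',cv2.resize(t['image'][170:250,380:480],None,fx=6,fy=6,interpolation=cv2.INTER_CUBIC)[:,:,::-1])
cv2.imwrite('pics/s8z.png',cv2.resize(f['image'][110:230,340:440],None,fx=5,fy=5,interpolation=cv2.INTER_CUBIC)[:,:,::-1])
```

```text
t 10.75 p [ 0.5433 -0.0218  0.0877] yaw 169.41 tilt [-0.      0.0028] F [-0.62 -0.22 -2.93] M [0.032 0.048 0.005] w 0.0111 q [-0.17  0.35  1.79  0.    1.01 -1.56]
bore [ 0.61607128 -0.03503506  0.06568577]
```

View pics/w8z.png

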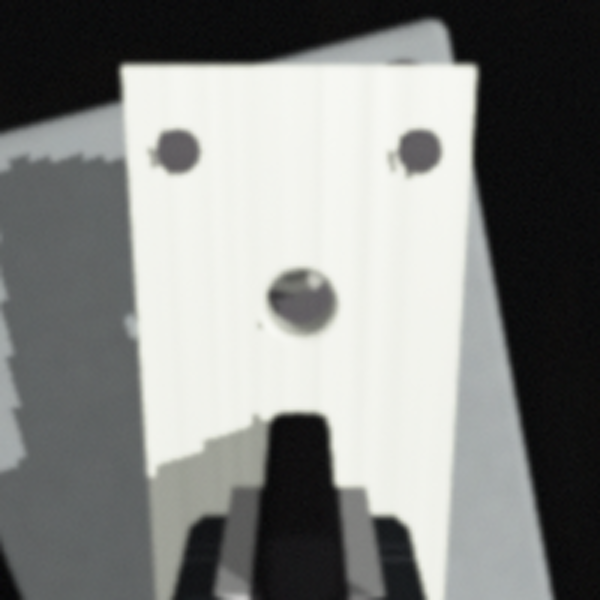

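View pics/t8z.png

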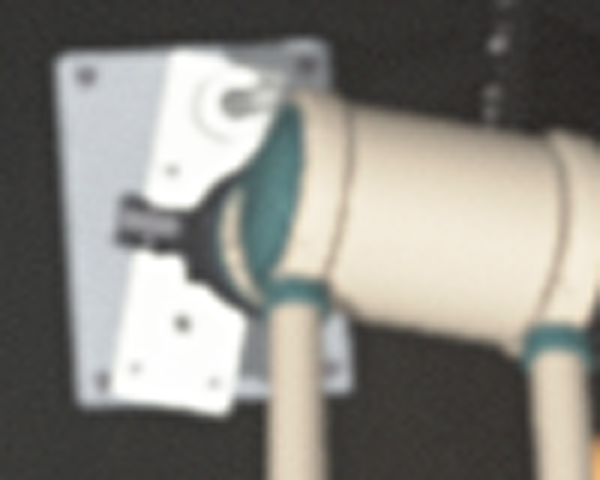

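View pics/s8z.png

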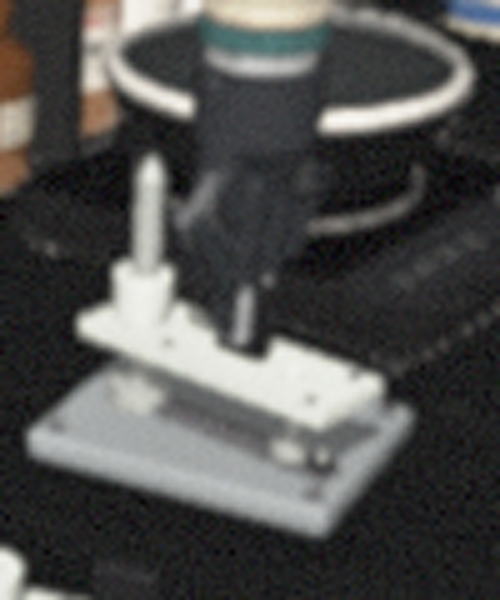

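Rod is through the bore. Through the pin hole, at (302,300) in the zoom, a bright bit shows upper right at about (315,278), which may be the pin top or plunger. I'll project candidate pin angles to compare.

Run:
```python
from hold import *
d=pickle.load(open('w8.pkl','rb'));R=np.array(d['R']);T=np.array(d['t'])
def pr(X): c=R@np.array(X)+T; u=d['fx']*c[0]/c[2]+d['cx'];v=d['fy']*c[1]/c[2]+d['cy']; return (np.array([u-220,v-80])*3).round(0)
for a in(-9,-10,-11,-12,-13):
    u=-np.array([np.cos(np.radians(a)),np.sin(np.radians(a))]);r=np.array([.6153,-.0355])
    print(a,'pintop',pr([*(r+.116*u),.046]),'shoulder',pr([*(r+.116*u),.03]),'sh inner edge',pr([*(r+.105*u),.03]),'plg',pr([*(r+.139*u),.034]))
s=manip.get_state();M=rot(s).as_matrix();print('plate hole top pred',pr(s['position']+M@[.042,.0003,.0122]))
cv2.imwrite('pics/w8zz.png',cv2.resize(d['image'][165:195,305:337],None,fx=16,fy=16,interpolation=cv2.INTER_CUBIC)[:,:,::-1])
```

```text
-9 pintop [284. 263.] shoulder [285. 248.] sh inner edge [286. 294.] plg [281. 149.]
-10 pintop [293. 263.] shoulder [293. 248.] sh inner edge [294. 294.] plg [292. 149.]
-11 pintop [303. 262.] shoulder [302. 248.] sh inner edge [302. 294.] plg [303. 149.]
-12 pintop [312. 263.] shoulder [311. 248.] sh inner edge [309. 294.] plg [314. 149.]
-13 pintop [321. 263.] shoulder [319. 248.] sh inner edge [317. 294.] plg [325. 150.]
plate hole top pred [302. 302.]
```

View pics/w8zz.png

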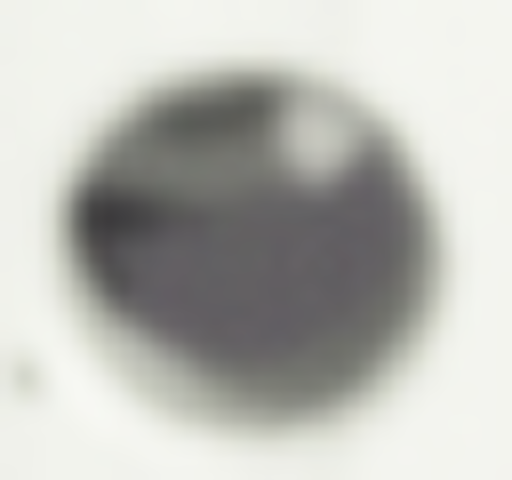

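Call:
apply_moves(
  moves=[0,0,0,0.003,0,0,0,0,0,0,0.004,0,0,0,0,0,0,0.004,0,0,0,0,0,0,0.002,0,0,0,0,0,0,0.0,0,0,0,0,0,0,0,0,0,0,0,0,0,0,0,0,0,0,0,0,0,0,0,0],
)

```text
clock: 11.57
position: [0.5436, -0.0219, 0.0745]
ee_rot: [0.001, 0.092, 0.996, 0.001]
contact_force: [-1.5, 0.4, -2.6]
width: 0.0115
```

Run:
```python
from hold import *
s=st();M=rot(s).as_matrix();print('bore',s['position']+M@[-.074,.0003,.022])
d=grab('wrist','w9');R=np.array(d['R']);T=np.array(d['t'])
cv2.imwrite('pics/w9zz.png',cv2.resize(d['image'][160:200,300:340],None,fx=14,fy=14,interpolation=cv2.INTER_CUBIC)[:,:,::-1])
def pr(X): c=R@np.array(X)+T; u=d['fx']*c[0]/c[2]+d['cx'];v=d['fy']*c[1]/c[2]+d['cy']; return (np.array([u-300+.5,v-160+.5])*14).round(0)
for a in(-9,-10,-11,-12,-13):
    u=-np.array([np.cos(np.radians(a)),np.sin(np.radians(a))]);r=np.array([.6153,-.0355])
    print(a,'pintop',pr([*(r+.116*u),.046]),'pin inner',pr([*(r+.111*u),.041]),'sh inner edge',pr([*(r+.105*u),.03]))
print('hole top',pr(s['position']+M@[.042,.0003,.0122]),'bot',pr(s['position']+M@[.042,.0003,.0222]))
```

```text
t 11.57 p [ 0.5436 -0.0219  0.0745] yaw 169.42 tilt [0.0013 0.0024] F [-1.5   0.42 -2.6 ] M [ 0.039  0.117 -0.024] w 0.0115 q [-0.17  0.36  1.8   0.    0.97 -1.56]
bore [ 0.61642116 -0.03514094  0.05253013]
-9 pintop [210. 171.] pin inner [215. 254.] sh inner edge [222. 319.]
-10 pintop [256. 170.] pin inner [258. 253.] sh inner edge [260. 318.]
-11 pintop [303. 170.] pin inner [301. 253.] sh inner edge [298. 318.]
-12 pintop [350. 170.] pin inner [344. 254.] sh inner edge [336. 318.]
-13 pintop [396. 172.] pin inner [387. 255.] sh inner edge [374. 319.]
hole top [299. 288.] bot [297. 227.]
```

View pics/w9zz.png

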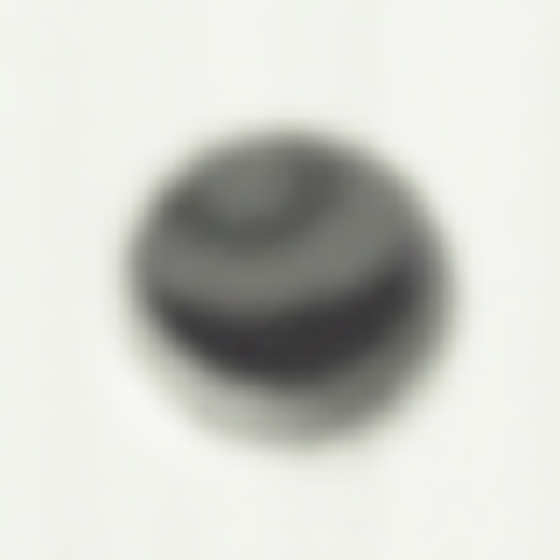

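Now clear: the pin tip is at (258,185) in the zoom, and the hole axis projects to about (296,187) at that height. So the hole must move about 1.65 mm towards -y of the tool (0.82° round the rod); radially it's aligned.

Call:
apply_moves(
  moves=[0,0,-0.0006,0,0,0,-0.007,0,0,-0.0005,0,0,0,-0.007,0,0,0,0,0,0,0,0,0,0,0,0,0,0,0,0,0,0,0,0,0,0,0,0,0,0,0,0,0,0,0,0,0,0,0,0,0,0,0,0,0,0],
)

```text
clock: 12.28
position: [0.5434, -0.0231, 0.0747]
ee_rot: [0.001, 0.085, 0.996, 0.001]
contact_force: [-0.2, -0.1, -3.4]
width: 0.0111
```

Run:
```python
from hold import *
s=st();M=rot(s).as_matrix();print('bore',s['position']+M@[-.074,.0003,.022])
d=grab('wrist','w10');R=np.array(d['R']);T=np.array(d['t'])
cv2.imwrite('pics/w10zz.png',cv2.resize(d['image'][160:200,300:340],None,fx=14,fy=14,interpolation=cv2.INTER_CUBIC)[:,:,::-1])
def pr(X): c=R@np.array(X)+T; u=d['fx']*c[0]/c[2]+d['cx'];v=d['fy']*c[1]/c[2]+d['cy']; return (np.array([u-300+.5,v-160+.5])*14).round(0)
b=s['position']+M@[.042,.0003,.0222];print('hole bot',pr(b),'below',pr([b[0],b[1],.046]))
```

```text
t 12.28 p [ 0.5434 -0.0231  0.0747] yaw 170.3 tilt [0.0017 0.0024] F [-0.24 -0.12 -3.42] M [-0.01   0.082 -0.044] w 0.0111 q [-0.17  0.36  1.8   0.    0.97 -1.58]
bore [ 0.61642325 -0.03519877  0.05280825]
hole bot [297. 228.] below [296. 192.]
```

View pics/w10zz.png

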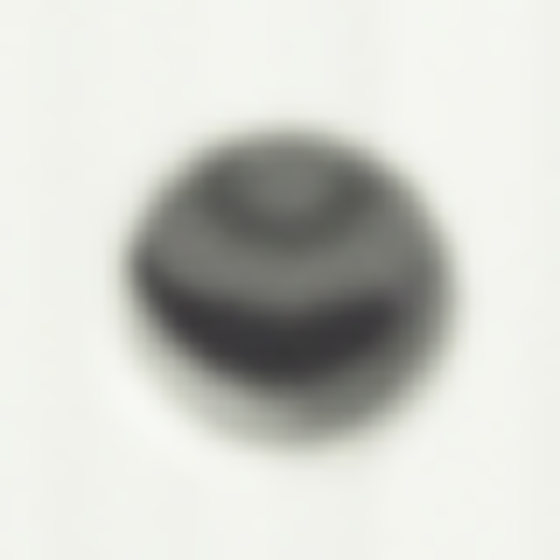

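The pin tip at (290,185) is now centred under the hole. Lowering gently.

Call:
apply_moves(
  moves=[0,0,0,0.002,0,0,0,0,0,0,0.0025,0,0,0,0,0,0,0.0025,0,0,0,0,0,0,0.0025,0,0,0,0,0,0,0.0025,0,0,0,0,0,0,0.001,0,0,0,0,0,0,0,0,0,0,0,0,0,0,0,0,0],
)

```text
clock: 13.0
position: [0.5434, -0.0231, 0.0601]
ee_rot: [0.001, 0.085, 0.996, 0.001]
contact_force: [-0.9, -0.4, -2.6]
width: 0.0116
```

Run:
```python
from hold import *
s=st();M=rot(s).as_matrix();print('bore',s['position']+M@[-.074,.0003,.022])
d=grab('wrist','w11')
cv2.imwrite('pics/w11zz.png',cv2.resize(d['image'][160:200,300:340],None,fx=14,fy=14,interpolation=cv2.INTER_CUBIC)[:,:,::-1])
```

```text
t 13.0 p [ 0.5434 -0.0231  0.0601] yaw 170.3 tilt [0.0014 0.0024] F [-0.93 -0.37 -2.61] M [-0.007  0.135  0.014] w 0.0116 q [-0.17  0.38  1.82  0.    0.94 -1.58]
bore [ 0.61637432 -0.03518251  0.03814165]
```

View pics/w11zz.png

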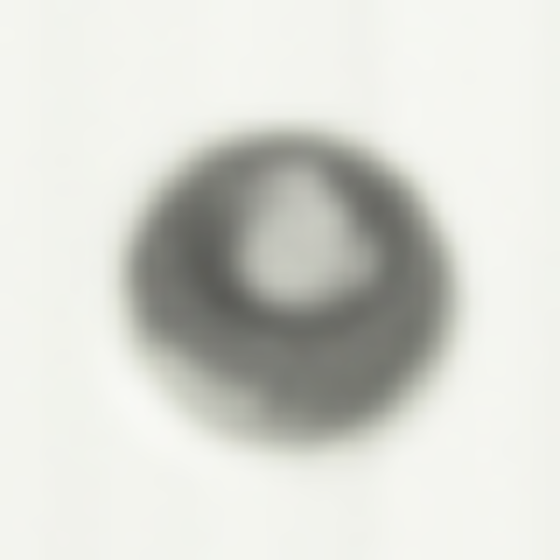

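The pin is inside the hole and nearly centred. I'll lower to contact in small steps.

Call:
apply_moves(
  moves=[0,0,0,0.0015,0,0,0,0,0,0,0.0015,0,0,0,0,0,0,0.001,0,0,0,0,0,0,0.001,0,0,0,0,0,0,0.001,0,0,0,0,0,0,0.0005,0,0,0,0,0,0,0,0,0,0,0,0,0,0,0,0,0],
)

```text
clock: 13.72
position: [0.5434, -0.0231, 0.0532]
ee_rot: [0.001, 0.084, 0.996, 0.001]
contact_force: [-1.3, 0.5, -2.0]
width: 0.0113
```

Run:
```python
from hold import *
s=st();M=rot(s).as_matrix();print('bore',s['position']+M@[-.074,.0003,.022])
```

```text
t 13.72 p [ 0.5434 -0.0231  0.0532] yaw 170.31 tilt [0.0015 0.0023] F [-1.27  0.45 -2.02] M [-0.029  0.221  0.023] w 0.0113 q [-0.17  0.39  1.83  0.    0.92 -1.58]
bore [ 0.61637875 -0.03520328  0.03132637]
```

Call:
apply_moves(
  moves=[0,0,0,0.0005,0,0,0,0,0,0,0.0005,0,0,0,0,0,0,0.0005,0,0,0,0,0,0,0.0,0,0,0,0,0,0,0,0,0,0,0,0,0,0,0,0,0,0,0,0,0,0,0,0,0,0,0,0,0,0,0],
)

```text
clock: 14.38
position: [0.5434, -0.0231, 0.0522]
ee_rot: [0.001, 0.085, 0.996, 0.001]
contact_force: [-0.7, -0.0, -2.2]
width: 0.0114
```

Run:
```python
from hold import *
s=st();M=rot(s).as_matrix();print('bore',s['position']+M@[-.074,.0003,.022])
```

```text
t 14.38 p [ 0.5434 -0.0231  0.0522] yaw 170.3 tilt [0.0021 0.0021] F [-0.69 -0.02 -2.19] M [ 0.007  0.132 -0.027] w 0.0114 q [-0.17  0.39  1.83  0.    0.92 -1.58]
bore [ 0.61642287 -0.03522393  0.03036668]
```

Call:
apply_moves(
  moves=[0,0,0,0.0007,0,0,0,0,0,0,0.0007,0,0,0,0,0,0,0.0005,0,0,0,0,0,0,0.0,0,0,0,0,0,0,0,0,0,0,0,0,0,0,0,0,0,0,0,0,0,0,0,0,0,0,0,0,0,0,0],
)

```text
clock: 15.05
position: [0.5433, -0.0231, 0.052]
ee_rot: [0.001, 0.084, 0.996, 0.001]
contact_force: [-2.0, 1.0, 1.0]
width: 0.0111
```

Run:
```python
from hold import *
s=st();M=rot(s).as_matrix();print('bore',s['position']+M@[-.074,.0003,.022])
```

```text
t 15.05 p [ 0.5433 -0.0231  0.052 ] yaw 170.32 tilt [0.0029 0.0018] F [-2.    0.97  0.98] M [-0.021  0.211 -0.064] w 0.0111 q [-0.17  0.39  1.83  0.    0.92 -1.58]
bore [ 0.61634684 -0.03516518  0.03015326]
```

Contact: the weight has come off the wrist (Fz from -3 to +1 N) at the expected height. Releasing.

Call:
apply_moves(
  moves=[0.02,0,0,0,0,0,0,0.03,0,0,0,0,0,0,0.05,0,0,0,0,0,0,0.06,0,0,0,0,0,0,0.06,0,0,0,0,0,0,0.06,0,0,0,0,0,0,0.06,0,0,0,0,0,0,0.06,0,0,0,0,0,0],
)

```text
clock: 15.72
position: [0.5475, -0.0236, 0.0529]
ee_rot: [0.005, 0.084, 0.996, 0.001]
contact_force: [0.3, 0.5, 0.6]
width: 0.06
```

Run:
```python
from hold import *
s=st();d=grab('wrist','w12')
```

```text
t 15.72 p [ 0.5475 -0.0236  0.0529] yaw 170.31 tilt [0.0111 0.0009] F [0.29 0.47 0.56] M [-0.048 -0.002  0.003] w 0.06 q [-0.17  0.39  1.83  0.    0.91 -1.58]
```

View pics/w12.png

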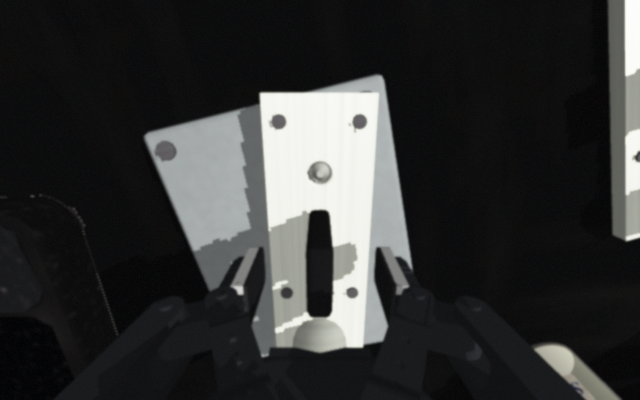

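The pin fills the hole at (320,172) and the fingers are clear of the fin. Retreating straight up, drifting slightly away from the rod.

Call:
apply_moves(
  moves=[0.06,0.001,0,-0.008,0,0.003,0,0.06,0.002,0,-0.015,0,0.003,0,0.06,0.002,0,-0.022,0,0.003,0,0.06,0.002,0,-0.025,0,0,0,0.06,0.002,0,-0.025,0,0,0,0.06,0.002,0,-0.022,0,0,0,0.06,0.002,0,-0.015,0,0,0,0.06,0,0,0,0,0,0],
)

```text
clock: 16.43
position: [0.5321, -0.0214, 0.1929]
ee_rot: [-0.001, 0.084, 0.996, 0.002]
contact_force: [0.6, -0.9, -0.6]
width: 0.06
```

Run:
```python
from hold import *
s=st();d=grab('wrist','w13');f=grab('scene','s13')
w=cloud(d);g=d['image'].min(-1)
x=np.array([.6153,-.0355]);a=np.radians(-9.9);u=np.array([np.cos(a),np.sin(a)]);n=np.array([-u[1],u[0]])
L=(w[...,:2]-x)@u;W=(w[...,:2]-x)@n
m=(g>150)&(abs(W)<.028)&(L<-.105)&(L>-.157)&(w[...,2]>.02)&(w[...,2]<.06)
m|=(g>150)&(abs(W)<.027)&(abs(W)>.012)&(L<-.03)&(L>-.157)&(w[...,2]>.02)&(w[...,2]<.06)
P=w[m];A=np.c_[P[:,:2]-x,np.ones(len(P))];c=np.linalg.lstsq(A,P[:,2],rcond=None)[0]
for _ in range(3):
    r=P[:,2]-A@c; k=abs(r)<2.5*r.std(); P,A=P[k],A[k]; c=np.linalg.lstsq(A,P[:,2],rcond=None)[0]
print(len(P),'slope',c[:2].round(4),'top at rod',c[2].round(4),'at plunger',(c[2]-.139*u@c[:2]).round(4))
b=cv2.resize(f['image'][110:230,340:440],None,fx=5,fy=5,interpolation=cv2.INTER_CUBIC);cv2.imwrite('pics/s13z.png',b[:,:,::-1])
```

```text
t 16.43 p [ 0.5321 -0.0214  0.1929] yaw 170.31 tilt [-0.0024  0.0033] F [ 0.64 -0.9  -0.56] M [-0.021 -0.045 -0.042] w 0.06 q [-0.17  0.24  1.66  0.    1.25 -1.58]
4245 slope [ 0.0004 -0.0004] top at rod 0.0393 at plunger 0.0393
```

View pics/w13.png

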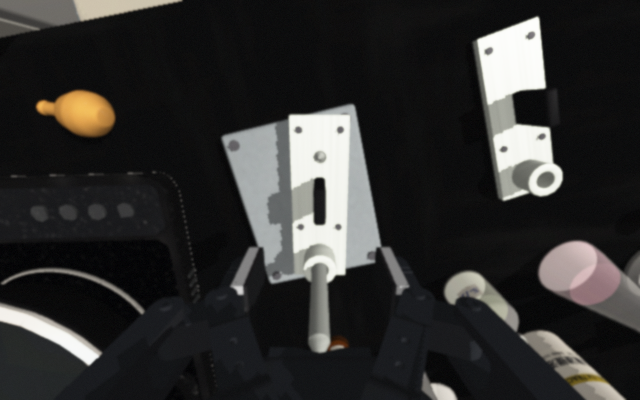

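View pics/s13z.png

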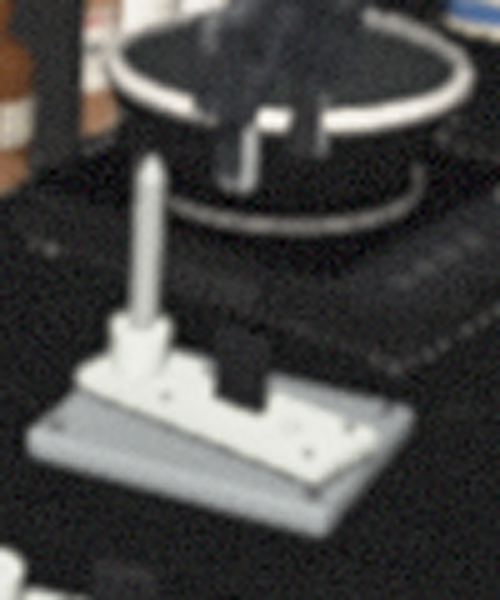

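The plate is level to within 0.001 rad. Its top measures 0.0393 m at both ends (0.040 m nominal), so it is seated and the plunger is pressed. The arm is clear, so I'll hand in.

Run:
```python
from hold import *
print(workorder.sign_off())
```

```text
the job is handed in; nothing more can be done
None
```

The shelf plate is fitted on the rod stand and handed in at about 16.5 s of the 54 s allowed. I lifted it by its fin, lowered it over the rod and turned it about 0.8° once I could see the pin through its hole. I then set it down until the rod stand took its weight, released it and backed off upwards.

**Last checks:**
- **Level and height:** the depth image shows the plate level within 0.001 rad. Its top is at 39.3 mm at both the rod and plunger ends, against 40 mm nominal. The 0.7 mm difference is within the 2 mm camera calibration.
- **Pin and rod:** the pin shows inside the pin hole, and the rod stands through the boss.
- **Robot:** the gripper is open and about 110 mm above the top of the fin. The wrist force is near zero.
- **Other things:** nothing touched the blank plate or the glassware. I did not measure their positions again at the end.

**Not confirmed or slightly off:**
- **Plunger:** its travel was not measured directly; I inferred it is pressed from the plate's height and level.
- **Position estimates:** before insertion, the camera and arm estimates of the bore position differed by up to about 4 mm, so I re-measured and averaged them. No notable side force appeared on the way down.

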